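# Release the child-safe knife drawer with its pin key

### The arm

A 6-joint arm with a two-finger parallel gripper is mounted at the origin on a cart in front of the work surface, level with it; the furniture and walls round the work are solid. World frame = base frame: x ahead of the robot, y to its left, z up, the work surface at z = 0. Lengths are in m, angles in rad, forces in N, time in s.
With the tool pointing down it reaches from about 0.35 to 0.925 m from the base axis. Payload 6.4 kg.
Tool frame: the origin (TCP) lies midway between the tips of the shut fingers; the grasp point (between the pads) lies 19 mm behind it (env.grip_point_offset is the z of the grasp point in the tool frame, in m); z points along the fingers, y is the direction in which the jaws open and shut (so a half turn about z gives the same grasp; the last joint's range is limited). The gripper opens to 85 mm and grips with 20 to 120 N. Pads are 22 mm wide; open, the fingers measure 114 mm over their backs; the gripper's body (76 mm by 85 mm) begins 54 mm behind the grasp point. The pads swing forward as they close: fully open they stand 13 mm farther back than shut.
Start: joints at [1.019, 0.245, 1.558, -0, 1.339, -0.174], TCP at [0.24, 0.604, 0.231] pointing down, gripper open.
Joint ranges: [-3.13, 3.13], [-1.02, 2.26], [0.13, 2.54], [-0.95, 4.09], [0.21, 2.88], [-2.74, 2.74]. Speed limits (rad/s): [2.57, 2.57, 3.14, 3.14, 3.14, 3.14].

### API

Orientations are given as a unit quaternion [w, x, y, z].
In Python, from workcell import env gives the robot as it stands. The module is installed in compiled form; this text tells all that it offers.
- The arm moves only by the tool carry_out, never from a script. Its argument "deltas" is one flat list of numbers, 5 for each row, row after row: the shift along the tool's x, y, z in m, then the turn about the tool's z in degrees, then the finger opening in m, from 0 to 0.0854. In form: [tx, ty, tz, yaw, claw, tx, ty, tz, yaw, claw, ...]. A call has 1 to 8 rows; each row is the pose to reach, as a shift and turn from the pose commanded when the call began, along the tool's axes at that moment; what a row does not reach only later rows make up. A row lasts 1/8 s, in which the tool goes at most 62.5 mm and 10.7 degrees, less where a joint would pass 70% of its speed; a pose out of reach is approached as far as the arm can. A call with a gripper value outside its range is refused whole. The fingers move at their own pace and stop on an object; the grip force is fixed at half the most. Time passes only in rows, so rows that repeat a pose let the fingers close. It gives the time, the measured TCP pose, the force and the opening at its end, in the units of the state.
- env.get_state(): the state, without advancing time (a new reading comes with each control period).
- env.get_image(name): name is "scene" or "top"; returns a dict with "frame" (420x560x3 uint8, blue, green, red), "K" (3x3 intrinsics, pixels), "k1" (the pictures are not rectified: a ray, as slopes to the right and down, at radius r is drawn at 1 + k1 r^2 times it, then the intrinsics apply), "R" (3x3) and "t" (3): a world point X has camera coordinates R X + t. Camera axes: x right, y down, z forward; pixel columns grow to the right and rows downward; lengths in m; the calibration is good to about 2 mm. A picture is of the moment at which its call begins. There is no depth.
- env.hand_in(): hands the job in, once; it reports no verdict.
The state is a dict: "clock": time; "joint_pos": joint angles; "joint_vel": joint speeds; "tau": joint torques, N m; "position": TCP position; "orientation": TCP orientation; "ft_force": force on the tool from outside, world axes, zero at the start; "ft_torque": the same for the moment, N m; "opening": finger opening in m.
Only numpy, scipy, OpenCV 4.12 (cv2) and the standard library are available. Lean on these libraries where they do the work, as an engineer would, in place of code of your own. Each camera call takes 0.05 s, during which the arm holds its last target.

### The job

Take the pin key from its stand, reach down with its pin through the small hole in the top of the child-safe knife drawer and press the hidden spring catch - gently, never with more than 20 N - and keep it pressed until the drawer has run out all the way. Then put the key back in its stand, fully home, and leave the other things on the worktop where they are.

Things in the scene. Friction and masses are not known exactly. Their poses are not given: they have to be found in the camera images.
- key: Pin key, rigid, 48 to 84 g: a round steel pin, 6 mm in diameter and 50 mm long, its tip slightly tapered; above it a round wooden handle 46 mm tall, 17 mm across where gripped (19 mm at its flat shoulder). Origin: centre of the pin's tip; z runs up the axis; shoulder at 50 mm, top at 96 mm. It starts standing loose in its stand.
- key_stand: Fixed wooden stand for the key: foot 64 x 64 x 10 mm, on it a square post 44 x 44 mm, 62 mm tall over all, with an upright round socket 9 mm in diameter and 52 mm deep in its top. Origin: centre of the underside, on the worktop; z up. With the key fully home its shoulder rests on the post, and the key's origin is 12 mm above this one.
- stand_mouth (a point): Centre of the socket's mouth in the top of the key's stand, 62 mm above the worktop; z up.
- knife_box: Child-safe knife and scissors drawer: fixed low wooden box, 250 mm deep (x), 208 mm wide (y), 95 mm high, with one full-width drawer. Origin: centre of the underside, on the worktop; z up, x from the drawer's front to the back; the drawer comes out towards -x. Its flat lid, 9 mm thick, has one small round hole with a thin steel ring round it.
- hole (a point): Centre of the hole's mouth in the lid's top face, 95 mm above the worktop, at x -45, y -70 mm in the box's frame; z up. Round, 9 mm in diameter, straight down through the lid, then free space. Under it, out of sight, is the spring catch with a flat round striker 20 mm across, set by a screw: its top lies anywhere from 18 to 36 mm below the lid's top, so feel for it.
- under_hole (a point): Centre of the hole at the lid's underside, 9 mm below its mouth. The catch below sinks straight down on its spring: about 4.5 N at first touch, 7 to 9 N where it frees the drawer, 5 mm lower; hard stop 9 mm down, where the force shoots up. Let up early, it drops into the next tooth of the drawer's rail (20 mm apart) and holds the drawer until pressed again.
- drawer (a joint): How far the drawer has run out, in m: 0 shut and caught, 0.080 fully out at its stop. It runs out by its own damped spring in about 2 to 3 s as long as the catch is held down. Its front is 198 mm wide and 76 mm high with a small steel finger lip, and opens towards the robot's side of the worktop.
- shaker: Bystander: glass shaker with a grey top, 44 mm across, 90 mm tall; origin: centre of its underside.
- timer: Bystander: round white wind-up kitchen timer, 63 mm across, 52 mm tall; origin: centre of its underside.
- small_jar: Bystander: small spice jar with a red lid, 45 mm across, 106 mm tall; origin: centre of its underside.
- tall_jar: Bystander: tall jar with a red lid, 68 mm across, 160 mm tall; origin: centre of its underside.

How it is judged:
By the outcome, as a careful person would: the job done as asked, in the order asked, and still so for the second after the job is handed in, with the robot touching nothing.
It also fails if it takes over 72 s, if anything falls off the work surface, if the arm or the gripper's body presses on something with over 40 N, if the wrist force passes 120 N, or if a joint passes its speed limit or range.

## Working session

There is one attempt and no reset: what is moved stays moved. The work goes in short steps, Python scripts to look and compute and a tool call to move; the robot and the scene stay as the last step left them, time stands still between calls to the robot, and variables do not carry over. Pictures are saved under pics/ and viewed, and the job is handed in when it is done.

Besides the shell and the picture viewer there is one more tool, called after ">>>" as a command line: name --argument value ..., lists and objects as JSON in quotes. carry_out: Moves the arm, as the interface text tells. Its arguments: {"type":"object","properties":{"deltas":{"type":"array","items":{"type":"number"}}},"required":["deltas"]}

```bash
mkdir -p pics; cat > h.py <<'E'
import numpy as np, cv2
from workcell import env
def cam(n,save=None):
    d=env.get_image(n)
    if save: cv2.imwrite('pics/'+save+'.png',d['frame'])
    return d
def ray(d,u,v):
    K=np.array(d['K']);k1=d['k1']
    xd=(u-K[0,2])/K[0,0];yd=(v-K[1,2])/K[1,1]
    x,y=xd,yd
    for _ in range(30):
        s=1+k1*(x*x+y*y);x,y=xd/s,yd/s
    R=np.array(d['R']);t=np.array(d['t'])
    return -R.T@t, R.T@np.array([x,y,1.])
def at_z(d,u,v,z):
    o,r=ray(d,u,v);return o+r*(z-o[2])/r[2]
def proj(d,X):
    K=np.array(d['K']);c=np.array(d['R'])@X+np.array(d['t']);x,y=c[:2]/c[2]
    s=1+d['k1']*(x*x+y*y);return np.array([K[0,0]*x*s+K[0,2],K[1,1]*y*s+K[1,2]])
def crop(d,u0,v0,u1,v1,f,name):
    cv2.imwrite('pics/'+name+'.png',cv2.resize(d['frame'][v0:v1,u0:u1],None,fx=f,fy=f,interpolation=cv2.INTER_CUBIC))
E
python3 - <<'E'
from h import *
import pickle
a=cam('scene','s0');b=cam('top','t0')
pickle.dump((a,b),open('i0.pkl','wb'))
for d in(a,b):print(np.array(d['K']).round(1).tolist(),d['k1'],(-np.array(d['R']).T@d['t']).round(3))
s=env.get_state();print(s,env.grip_point_offset)
E
```

```text
[[500.4, 0.0, 286.1], [0.0, 500.4, 212.6], [0.0, 0.0, 1.0]] -0.010766543759674469 [-0.142 -0.41   1.142]
[[524.0, 0.0, 280.8], [0.0, 524.0, 203.2], [0.0, 0.0, 1.0]] -0.051517317889615534 [0.504 0.193 1.347]
{'clock': 0.1, 'joint_pos': array([ 1.01889202e+00,  2.45742749e-01,  1.55894863e+00, -1.30956356e-05,
        1.33871916e+00, -1.74114166e-01]), 'joint_vel': array([ 4.51352913e-05, -2.30902359e-03, -2.09873214e-03,  2.81150498e-04,
       -1.16289017e-03, -4.58217024e-04]), 'tau': array([-2.24227138e-04, -4.30661666e+01, -3.27133691e+01, -2.04578178e-04,
        2.75237864e-03, -7.38286701e-06]), 'position': array([0.23948741, 0.60370211, 0.2302611 ]), 'orientation': array([-3.16799141e-04,  1.87772171e-01,  9.82212190e-01, -8.51969698e-04]), 'ft_force': array([ 0.2674382, -0.474525 , -0.4359695]), 'ft_torque': array([-0.04756345,  0.02923799,  0.03486259]), 'opening': 0.08584064667779519} -0.0187
```

View pics/s0.png

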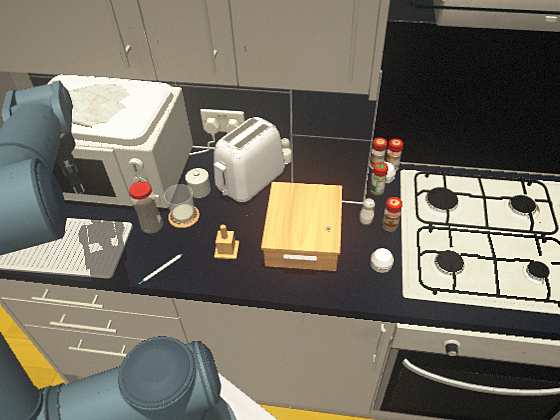

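View pics/t0.png

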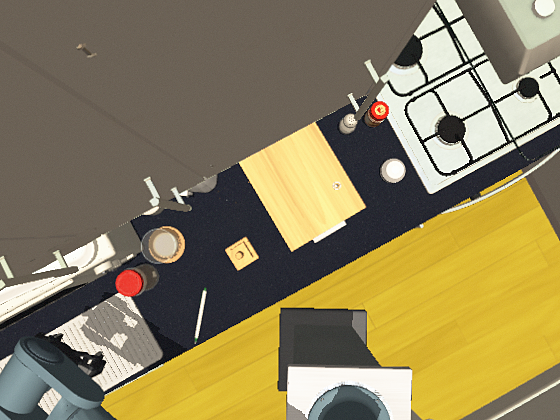

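The scene view shows the key stand at about (226,240) and the box hole at (328,229). In the top view they are at (240,253) and (336,186). I'll enlarge both.

```bash
python3 - <<'E'
from h import *
import pickle
a,b=pickle.load(open('i0.pkl','rb'))
A=lambda d,u0,v0,w,h,f:cv2.resize(d['frame'][v0:v0+h,u0:u0+w],None,fx=f,fy=f,interpolation=cv2.INTER_CUBIC)
im=np.zeros((600,800,3),np.uint8)
im[:300,:400]=A(a,205,215,50,37,8)[:300,:400] if 0 else cv2.resize(a['frame'][215:260,200:260],(400,300),interpolation=cv2.INTER_CUBIC)
im[:300,400:]=cv2.resize(a['frame'][208:253,298:358],(400,300),interpolation=cv2.INTER_CUBIC)
im[300:,:400]=cv2.resize(b['frame'][230:275,210:270],(400,300),interpolation=cv2.INTER_CUBIC)
im[300:,400:]=cv2.resize(b['frame'][163:208,306:366],(400,300),interpolation=cv2.INTER_CUBIC)
cv2.imwrite('pics/c0.png',im)
E
```

```text
(no output)
```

View pics/c0.png

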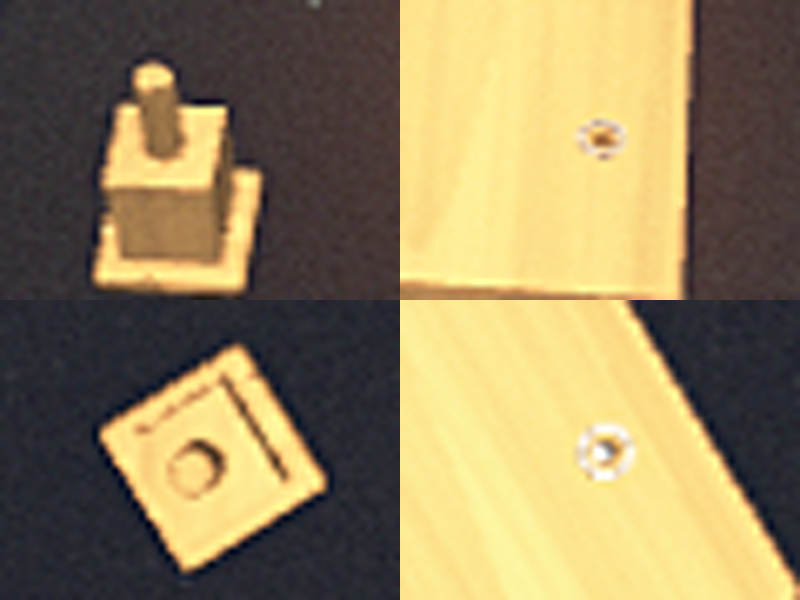

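```bash
python3 - <<'E'
from h import *
import pickle
a,b=pickle.load(open('i0.pkl','rb'))
S=6.6667
f=lambda x,y,u0,v0:(u0+(x+.5)/S-.5,v0+(y+.5)/S-.5)
def tri(p,q):
    o1,r1=ray(a,*p);o2,r2=ray(b,*q)
    M=np.stack([r1,-r2],1);st=np.linalg.lstsq(M,o2-o1,rcond=None)[0]
    P,Q=o1+r1*st[0],o2+r2*st[1];return (P+Q)/2,np.linalg.norm(P-Q)
ks=f(154,76,200,215);kt=f(193,175,210,230)
hs=f(601,138,298,208);ht=f(605,152,306,163)
print('key top',at_z(a,*ks,.108),at_z(b,*kt,.108),tri(ks,kt))
print('hole',at_z(a,*hs,.095),at_z(b,*ht,.095),tri(hs,ht))
c=[at_z(b,*f(x,y,210,230),.010) for x,y in[(240,45),(327,187),(187,273),(99,132)]]
print('stand foot',np.mean(c,0),[np.linalg.norm(c[i]-c[i-1]).round(4) for i in range(4)],np.degrees(np.arctan2(*(c[1]-c[0])[1::-1])),np.degrees(np.arctan2(*(c[2]-c[1])[1::-1])))
for n,p in dict(tl=(240,160),tr=(317,122),br=(367,210),bl=(291,251)).items(): print(n,at_z(b,*p,.095))
print(np.array(b['R']).round(3))
E
```

```text
key top [0.43559725 0.28513991 0.108     ] [0.43212189 0.28664726 0.108     ] (array([0.43344498, 0.28524737, 0.10986054]), np.float64(0.0034834460115119553))
hole [ 0.70773324 -0.0722089   0.095     ] [ 0.61089802 -0.08556653  0.095     ] (array([ 0.61721143, -0.08476761,  0.1847478 ]), np.float64(0.04620752338592431))
stand foot [0.4326524  0.28653162 0.01      ] [np.float64(0.0632), np.float64(0.0635), np.float64(0.0626), np.float64(0.0634)] -146.67168831715964 123.23217659405545
tl [0.66068605 0.29166206 0.095     ]
tr [0.75837016 0.10916893 0.095     ]
br [ 0.54963301 -0.01616685  0.095     ]
bl [0.44654068 0.16299423 0.095     ]
[[ 0.03  -1.     0.003]
 [-0.999 -0.03  -0.044]
 [ 0.044 -0.002 -0.999]]
```

```bash
python3 - <<'E'
from h import *
import pickle
a,b=pickle.load(open('i0.pkl','rb'))
cv2.imwrite('pics/c1.png',cv2.resize(b['frame'][105:270,210:390],(800,733//1),interpolation=cv2.INTER_CUBIC)[:600])
cv2.imwrite('pics/c2.png',cv2.resize(b['frame'][100:205,320:460],(800,600),interpolation=cv2.INTER_CUBIC))
E
```

```text
(no output)
```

View pics/c1.png

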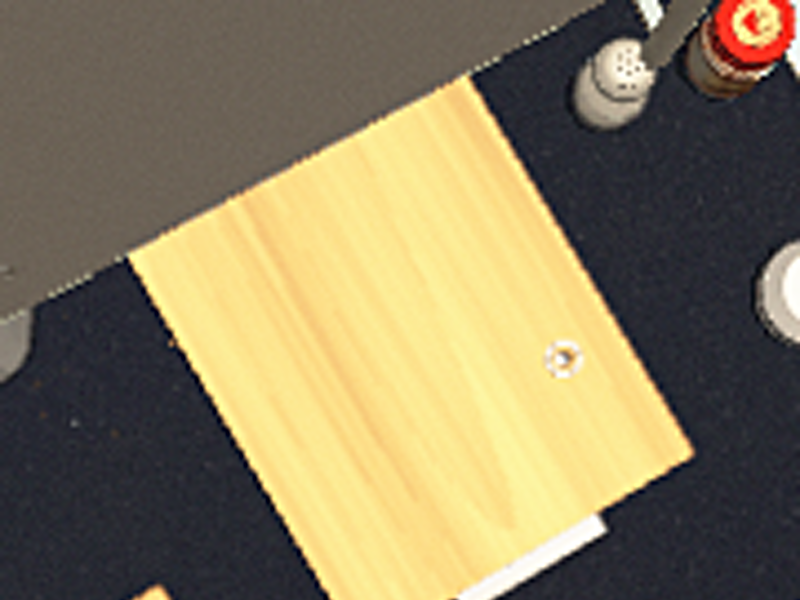

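```bash
python3 - <<'E'
from h import *
import pickle
a,b=pickle.load(open('i0.pkl','rb'))
S=6.6667
f=lambda x,y,u0,v0:(u0+(x+.5)/S-.5,v0+(y+.5)/S-.5)
def tri(p,q):
    o1,r1=ray(a,*p);o2,r2=ray(b,*q)
    M=np.stack([r1,-r2],1);st=np.linalg.lstsq(M,o2-o1,rcond=None)[0]
    P,Q=o1+r1*st[0],o2+r2*st[1];return (P+Q)/2,np.linalg.norm(P-Q)
hs=f(201,138,298,208);ht=f(205,152,306,163)
print(hs,ht)
print('hole',at_z(a,*hs,.095),at_z(b,*ht,.095),tri(hs,ht))
g=lambda x,y:(210+(x+.5)/4.444-.5,105+(y+.5)/4.442-.5)
br=at_z(b,*g(693,455),.095)[:2]
for p in[(470,78),(600,308)]:
    q=at_z(b,*g(*p),.095)[:2];print(q,np.degrees(np.arctan2(*(q-br)[::-1])))
bl=at_z(b,291,251,.095)[:2];print(br,bl,np.linalg.norm(br-bl),np.degrees(np.arctan2(*(bl-br)[::-1])))
# predicted hole: from br corner(x-125,y-104): +80 x, +34 y
th=np.arctan2(*(np.array(at_z(b,*g(470,78),.095)[:2])-br)[::-1])
c,s=np.cos(th),np.sin(th);print('pred hole',br+.080*np.array([c,s])+.034*np.array([-s,c]),np.degrees(th))
# stand-top corners: post top center from scene
A=lambda l,u0,v0,d,z:[at_z(d,*f(x,y,u0,v0),z) for x,y in l]
P=A([(119,106),(228,108),(215,188),(103,187)],200,215,a,.062);print('post top scene',np.mean(P,0),[np.linalg.norm(P[i]-P[i-1]).round(3) for i in range(4)])
P=A([(105,283-0),(245,292),(262,172)],200,215,a,.010)
E
```

```text
(327.72484887575564, 228.27489612551938) (336.3248458757706, 185.37488562557186)
hole [0.60973686 0.05815616 0.095     ] [0.60651037 0.05885955 0.095     ] (array([0.60720192, 0.05809158, 0.09716672]), np.float64(0.002625180823349902))
[0.75782777 0.11308344] 31.97592878882607
[0.63460345 0.03957883] 33.74962390888604
[ 0.55661281 -0.0125321 ] [0.44654068 0.16299423] 0.20718438407915554 122.09172412330722
pred hole [0.60646933 0.05867413] 31.97592878882607
post top scene [0.43567474 0.28536832 0.062     ] [np.float64(0.044), np.float64(0.046), np.float64(0.043), np.float64(0.047)]
```

>>> carry_out --deltas '[-0.0375,-0.028,0,-5.6,0.0854,-0.075,-0.056,0,-11.2,0.0854,-0.1125,-0.084,0,-16.9,0.0854,-0.15,-0.112,0,-22.5,0.0854,-0.1865,-0.14,0,-28,0.0854,-0.224,-0.168,0,-33.7,0.0854,-0.261,-0.196,0,-39.4,0.0854,-0.298,-0.2236,0,-45,0.0854]'

```text
clock: 1.1
position: [0.4346, 0.285, 0.2309]
orientation: [-0.0, -0.204, 0.979, -0.0]
ft_force: [0.8, 0.3, 0.0]
opening: 0.0853
```

```bash
cat >> h.py <<'E'
from scipy.spatial.transform import Rotation as Ro
def st():
    s=env.get_state();q=s['orientation'];R=Ro.from_quat([q[1],q[2],q[3],q[0]]).as_matrix()
    return s,R
def to(x,y,z):
    s,R=st();print('clk',round(s['clock'],2),'pos',s['position'].round(4),'f',s['ft_force'].round(2),'open',round(s['opening'],4),'j',s['joint_pos'].round(2))
    print('R',R.round(3).tolist());print('delta tool',(R.T@(np.array([x,y,z])-s['position'])).round(4))
E
python3 - <<'E'
from h import *
to(.434,.286,.130)
a=cam('scene','s1');b=cam('top','t1')
E
```

```text
clk 1.1 pos [0.4346 0.285  0.2309] f [0.82 0.32 0.01] open 0.0853 j [ 0.36 -0.06  1.89 -0.    1.32 -1.62]
R [[-0.917, -0.399, -0.0], [-0.399, 0.917, -0.0], [0.001, 0.0, -1.0]]
delta tool [1.000e-04 1.200e-03 1.009e-01]
```

View pics/s1.png

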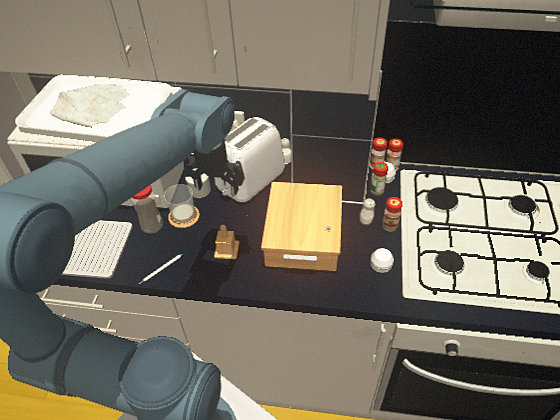

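View pics/t1.png

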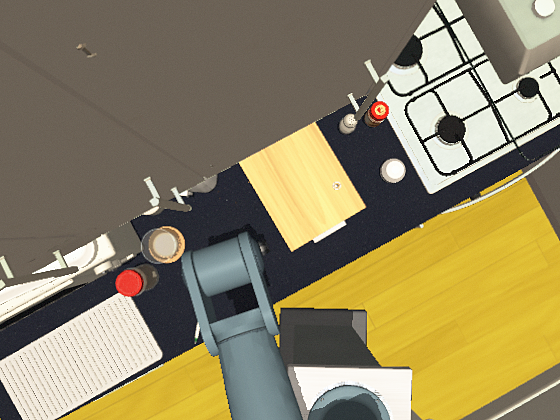

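>>> carry_out --deltas '[0,0.001,0.03,0,0.0854,0,0.001,0.06,0,0.0854,0,0.001,0.09,0,0.0854,0,0.001,0.11,0,0.0854,0,0.001,0.11,0,0.0854]'

```text
clock: 1.82
position: [0.432, 0.2872, 0.1193]
orientation: [-0.002, -0.203, 0.979, -0.0]
ft_force: [0.1, 0.3, 0.6]
opening: 0.0852
```

```bash
python3 - <<'E'
from h import *
to(.434,.286,.070)
a=cam('scene');cv2.imwrite('pics/s2.png',cv2.resize(a['frame'][170:275,180:320],(800,600),interpolation=cv2.INTER_CUBIC))
s,R=st()
for k in(0,1,-1): print(proj(a,s['position']+R@np.array([0,.04*k,0])))
E
```

```text
clk 1.82 pos [0.432  0.2872 0.1193] f [0.09 0.25 0.58] open 0.0852 j [ 0.37  0.08  1.97  0.    1.1  -1.61]
R [[-0.918, -0.397, -0.004], [-0.397, 0.918, -0.002], [0.005, 0.0, -1.0]]
delta tool [-0.0016 -0.0018  0.0493]
[220.8818344 223.0471284]
[206.98997767 220.42887685]
[234.92724874 225.69392336]
```

View pics/s2.png

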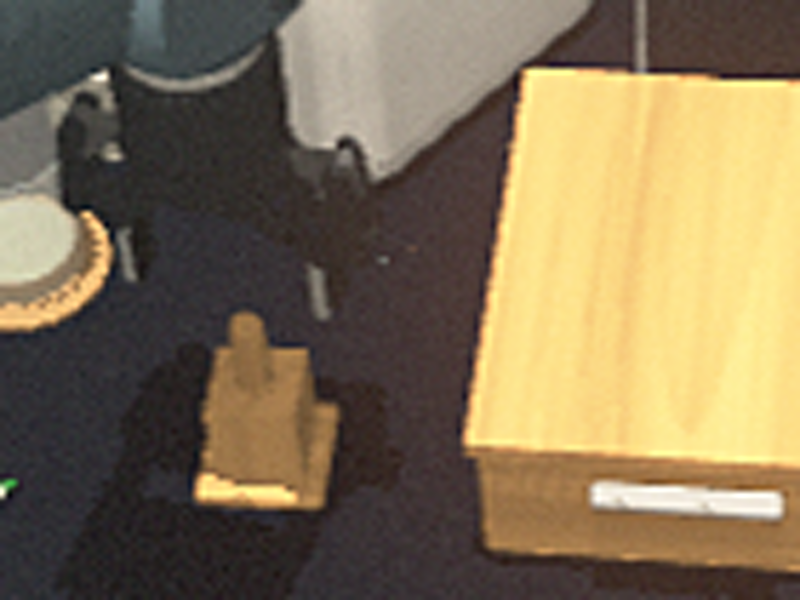

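>>> carry_out --deltas '[0,0,0.01,0,0.0854,0,0,0.025,0,0.0854,0,0,0.025,0,0.0854,0,0,0.025,0,0.0854]'

```text
clock: 2.38
position: [0.4339, 0.2873, 0.0963]
orientation: [-0.0, -0.202, 0.979, 0.0]
ft_force: [0.2, -0.0, -0.8]
opening: 0.0855
```

```bash
python3 - <<'E'
from h import *
to(.434,.286,.070)
a=cam('scene');cv2.imwrite('pics/s3.png',cv2.resize(a['frame'][190:265,180:280],(800,600),interpolation=cv2.INTER_CUBIC))
s,R=st()
for k in(0,1,-1): print((proj(a,s['position']+R@np.array([0,.0425*k,-.013]))-[180,190])*8+3.5)
E
```

```text
clk 2.38 pos [0.4339 0.2873 0.0963] f [ 0.23 -0.   -0.77] open 0.0855 j [ 0.37  0.11  1.98  0.    1.05 -1.61]
R [[-0.918, -0.396, -0.0], [-0.396, 0.918, 0.0], [-0.0, 0.0, -1.0]]
delta tool [ 0.0005 -0.0013  0.0263]
[336.50699633 287.85489779]
[219.20692076 265.6263171 ]
[455.17800828 310.33934188]
```

View pics/s3.png

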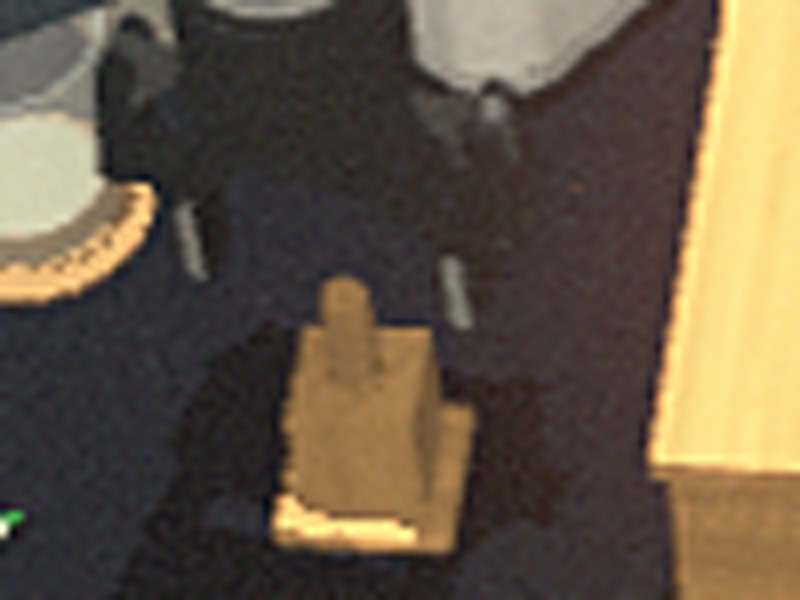

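```bash
python3 - <<'E'
from h import *
a=cam('scene')
s,R=st();P=s['position']
for o in [(.011,0,-.013),(.011,.0425,-.013),(.011,-.0425,-.013)]: print(((proj(a,P+R@np.array(o))-[180,190])*8+3.5).round(1))
k=np.array([.434,.286,.108])
for o in [(0,0,0),(.01,0,0),(0,.01,0)]: print('key',((proj(a,k+R@np.array(o))-[180,190])*8+3.5).round(1))
E
```

```text
[325.7 311.5]
[207.8 289. ]
[444.9 334.2]
key [339.8 293. ]
key [330.  314.9]
key [312.1 287.7]
```

>>> carry_out --deltas '[0.002,-0.0018,0.01,0,0.0854,0.002,-0.0018,0.026,0,0.0854,0.002,-0.0018,0.026,0,0.0854,0.002,-0.0018,0.026,0,0.06]'

```text
clock: 2.98
position: [0.4327, 0.2848, 0.07]
orientation: [-0.0, -0.202, 0.979, -0.0]
ft_force: [0.6, 1.0, 0.4]
opening: 0.0697
```

```bash
python3 - <<'E'
from h import *
to(.4325,.285,.070)
a=cam('scene');cv2.imwrite('pics/s4.png',cv2.resize(a['frame'][190:265,180:280],(800,600),interpolation=cv2.INTER_CUBIC))
E
```

```text
clk 2.98 pos [0.4327 0.2848 0.07  ] f [0.65 0.95 0.42] open 0.0697 j [ 0.36  0.15  1.99 -0.    1.   -1.62]
R [[-0.918, -0.396, -0.001], [-0.396, 0.918, -0.0], [0.001, 0.0, -1.0]]
delta tool [ 0.0001  0.0002 -0.    ]
```

View pics/s4.png

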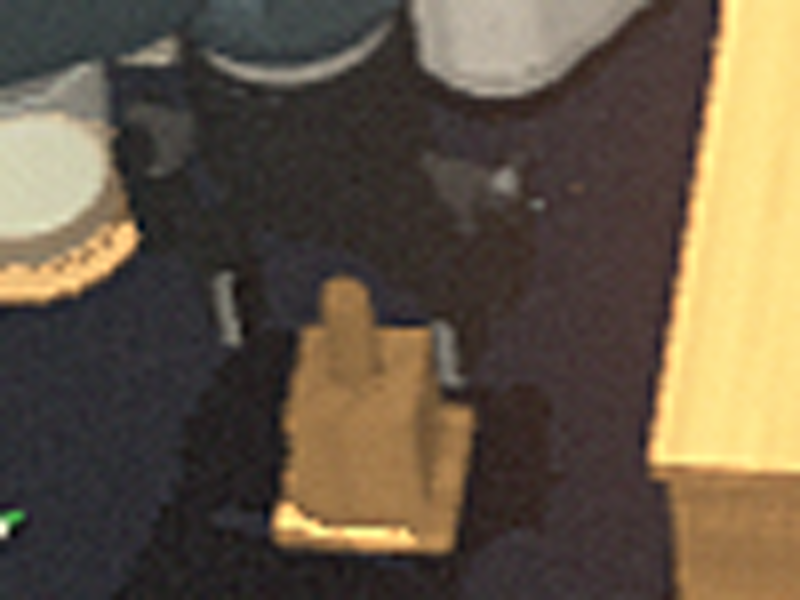

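>>> carry_out --deltas '[0.0015,-0.001,0,0,0.045,0.0015,-0.001,0,0,0.03,0.0015,-0.001,0,0,0.025,0.0015,-0.001,0,0,0.022,0.0015,-0.001,0,0,0.022]'

```text
clock: 3.65
position: [0.4318, 0.2834, 0.0703]
orientation: [0.0, -0.202, 0.979, -0.0]
ft_force: [-1.0, -0.4, 0.2]
opening: 0.022
```

```bash
python3 - <<'E'
from h import *
to(.4325,.285,.070)
a=cam('scene');cv2.imwrite('pics/s5.png',cv2.resize(a['frame'][190:265,180:280],(800,600),interpolation=cv2.INTER_CUBIC))
E
```

```text
clk 3.65 pos [0.4318 0.2834 0.0703] f [-1.   -0.4   0.21] open 0.022 j [ 0.36  0.15  2.   -0.    1.   -1.62]
R [[-0.918, -0.396, 0.0], [-0.396, 0.918, -0.0], [-0.0, -0.0, -1.0]]
delta tool [-0.0013  0.0012  0.0003]
```

View pics/s5.png

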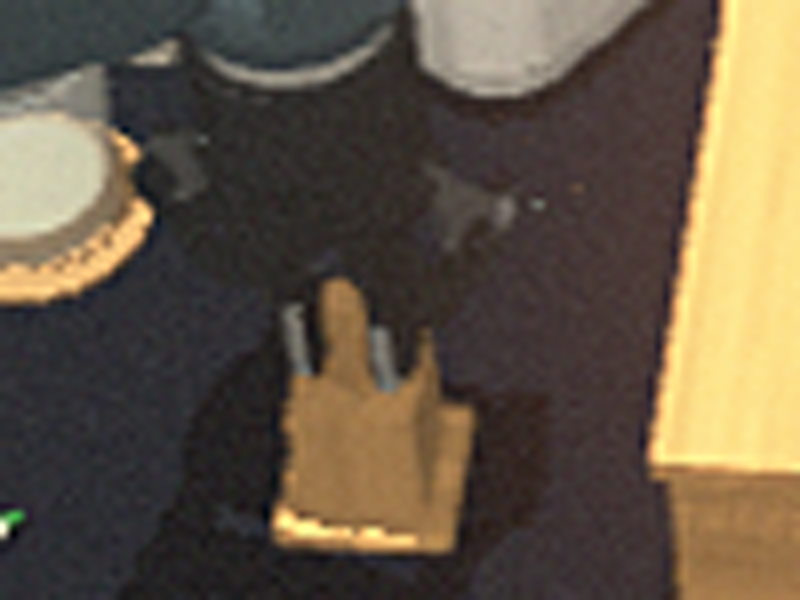

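>>> carry_out --deltas '[0,-0.0015,0,0,0.022,0,-0.0015,0,0,0.016,0,-0.0015,0,0,0.01,0,-0.0015,0,0,0.008,0,-0.0015,0,0,0.008,0,-0.0015,0,0,0.008]'

```text
clock: 4.45
position: [0.4321, 0.2827, 0.0706]
orientation: [-0.0, -0.202, 0.979, 0.001]
ft_force: [-2.9, 4.0, 3.0]
opening: 0.0152
```

```bash
python3 - <<'E'
from h import *
to(.4325,.285,.070)
a=cam('scene');cv2.imwrite('pics/s6.png',cv2.resize(a['frame'][190:265,180:280],(800,600),interpolation=cv2.INTER_CUBIC))
E
```

```text
clk 4.45 pos [0.4321 0.2827 0.0706] f [-2.85  4.02  2.96] open 0.0152 j [ 0.36  0.15  2.    0.    1.   -1.62]
R [[-0.918, -0.396, -0.0], [-0.396, 0.918, 0.001], [-0.0, 0.001, -1.0]]
delta tool [-0.0012  0.002   0.0006]
```

View pics/s6.png

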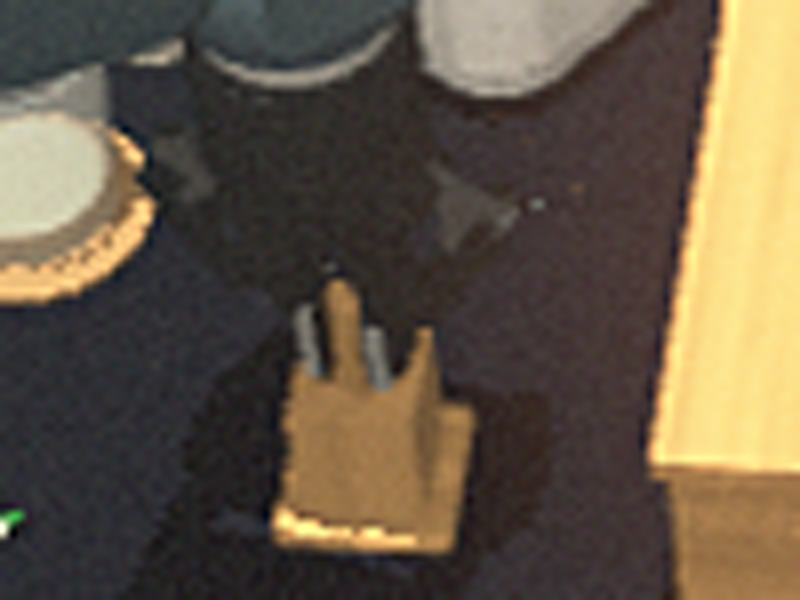

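>>> carry_out --deltas '[0,0.0006,0,0,0.005,0,0.0006,-0.01,0,0.005,0,0.0006,-0.025,0,0.005,0,0.0006,-0.045,0,0.005,0,0.0006,-0.07,0,0.005,0,0.0006,-0.1,0,0.005,0,0.0006,-0.12,0,0.005,0,0.0006,-0.12,0,0.005]'

```text
clock: 5.5
position: [0.4337, 0.2824, 0.1932]
orientation: [0.003, -0.202, 0.979, -0.0]
ft_force: [0.6, 0.1, -0.5]
opening: 0.0155
```

```bash
python3 - <<'E'
from h import *
to(.4325+.174,.285-.2275,.190)
a=cam('scene');cv2.imwrite('pics/s7.png',cv2.resize(a['frame'][160:265,160:300],(800,600),interpolation=cv2.INTER_CUBIC))
b=cam('top');cv2.imwrite('pics/t7.png',cv2.resize(b['frame'][200:290,180:300],(800,600),interpolation=cv2.INTER_CUBIC))
E
```

```text
clk 5.5 pos [0.4337 0.2824 0.1932] f [ 0.6   0.09 -0.54] open 0.0155 j [ 0.36 -0.03  1.93 -0.    1.24 -1.62]
R [[-0.918, -0.396, 0.005], [-0.396, 0.918, 0.0], [-0.005, -0.002, -1.0]]
delta tool [-0.0695 -0.275   0.004 ]
```

View pics/s7.png

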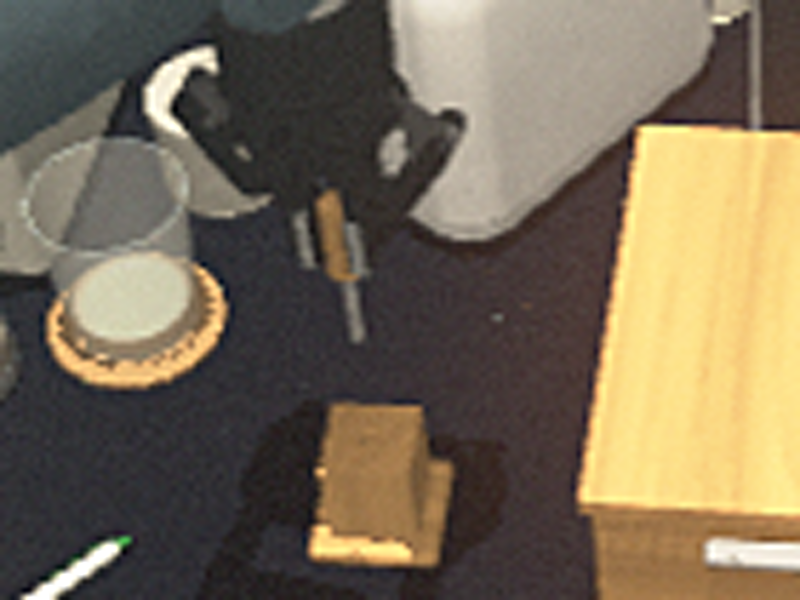

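View pics/t7.png

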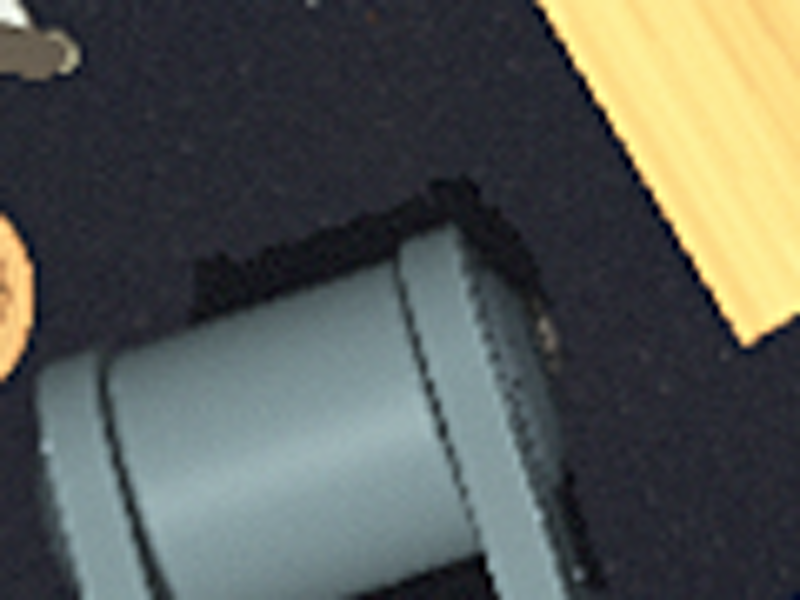

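```bash
python3 - <<'E'
from h import *
a=cam('scene')
s,R=st();P=s['position'];print(P.round(4))
g=lambda x,y:(160+(x+.5)/5.714-.5,160+(y+.5)/5.714-.5)
tip=at_z(a,*g(358,341),P[2]-.0586);top=at_z(a,*g(328,196),P[2]+.0374-.000)
sh=at_z(a,*g(344,276),P[2]-.0086)
print('tip',tip,'sh',sh,'top',top)
print('proj vert from tip',[((proj(a,tip+[0,0,h])-160)*5.714+2.4).round(1) for h in(0,.05,.096)])
E
```

```text
[0.4317 0.282  0.1895]
tip [0.43958691 0.28685457 0.13092941] sh [0.43609097 0.2845155  0.18092941] top [0.43976806 0.29026323 0.22692941]
proj vert from tip [array([358., 341.]), array([345.5, 269.3]), array([333.3, 199.6])]
```

```bash
python3 - <<'E'
from h import *
a=cam('scene');cv2.imwrite('pics/s8.png',cv2.resize(a['frame'][185:230,195:255],(800,600),interpolation=cv2.INTER_CUBIC))
s,R=st();print(s['position'].round(4),a['R'][2])
import pickle;pickle.dump((a,s['position']),open('i8.pkl','wb'))
E
```

```text
[0.4315 0.282  0.1892] [ 0.51794662  0.42202922 -0.74405822]
```

View pics/s8.png

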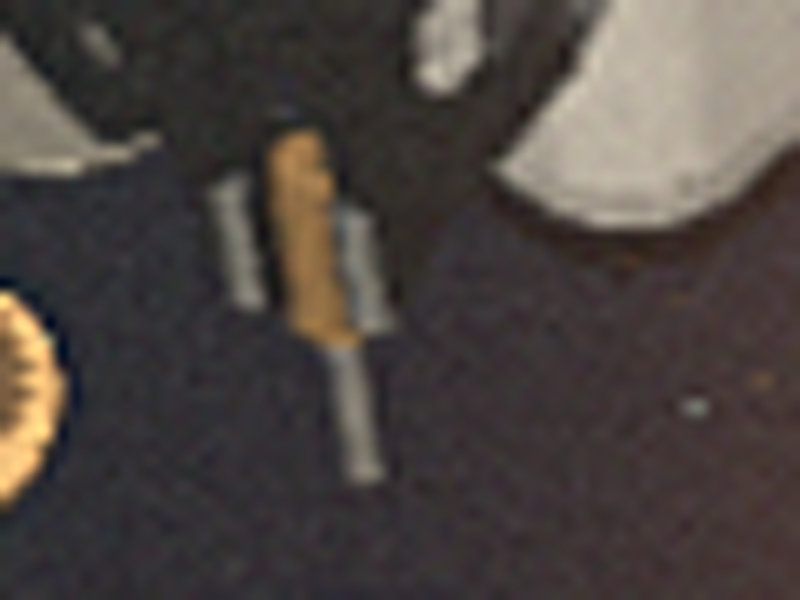

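```bash
python3 - <<'E'
from h import *
import pickle
a,P=pickle.load(open('i8.pkl','rb'));F=40/3
g=lambda x,y:(195+(x+.5)/F-.5,185+(y+.5)/F-.5)
inv=lambda p:((p-[195,185]+.5)*F-.5).round(1)
tip=at_z(a,*g(367,479),P[2]-.0586);print('tip',tip.round(4))
for d in[(0,0),(0,1)]:print([inv(proj(a,tip+[0,0,h])) for h in(0,.025,.05,.096)])
for dx,dy in[(.01,0),(0,.01)]:print(inv(proj(a,tip+[dx,dy,0])))
# fitted 3 unknown: hole
H=np.array([.6097,.0582,.095]);print('move',(H-tip)[:2])
s,R=st();d=(H-tip);d[2]=0;print(R.T@d,P)
E
```

```text
tip [0.4364 0.2846 0.1306]
[array([367., 479.]), array([352.5, 396.5]), array([337.6, 311.7]), array([309.1, 149.2])]
[array([367., 479.]), array([352.5, 396.5]), array([337.6, 311.7]), array([309.1, 149.2])]
[400.6 449.2]
[330.7 456.6]
move [ 0.17334125 -0.22637672]
[-6.94311409e-02 -2.76537378e-01 -4.39353274e-05] [0.43149113 0.28201548 0.18915853]
```

>>> carry_out --deltas '[-0.009,-0.036,0,0,0.005,-0.018,-0.072,0,0,0.005,-0.028,-0.112,0,0,0.005,-0.038,-0.152,0,0,0.005,-0.048,-0.192,0,0,0.005,-0.058,-0.232,0,0,0.005,-0.065,-0.26,0,0,0.005,-0.0694,-0.2765,0,0,0.005]'

```text
clock: 6.7
position: [0.6055, 0.055, 0.189]
orientation: [-0.001, -0.202, 0.979, 0.0]
ft_force: [0.4, 0.1, -0.2]
opening: 0.0151
```

>>> carry_out --deltas '[0,0,0,0,0.005,0,0,0,0,0.005,0,0,0,0,0.005,0,0,0,0,0.005]'

```text
clock: 7.2
position: [0.6052, 0.0569, 0.1904]
orientation: [0.0, -0.203, 0.979, -0.0]
ft_force: [0.3, -1.3, -0.6]
opening: 0.0155
```

```bash
python3 - <<'E'
from h import *
a=cam('scene','s9f');cv2.imwrite('pics/s9.png',cv2.resize(a['frame'][190:250,290:370],(800,600),interpolation=cv2.INTER_CUBIC))
b=cam('top','t9f')
s,R=st();print(s['position'].round(4),s['ft_force'],s['joint_pos'].round(2))
import pickle;pickle.dump((a,s['position']),open('i9.pkl','wb'))
E
```

```text
[0.6053 0.0566 0.1904] [ 0.86045607 -0.37134562 -1.65854003] [-0.09  0.19  1.7  -0.    1.25 -2.07]
```

View pics/s9.png

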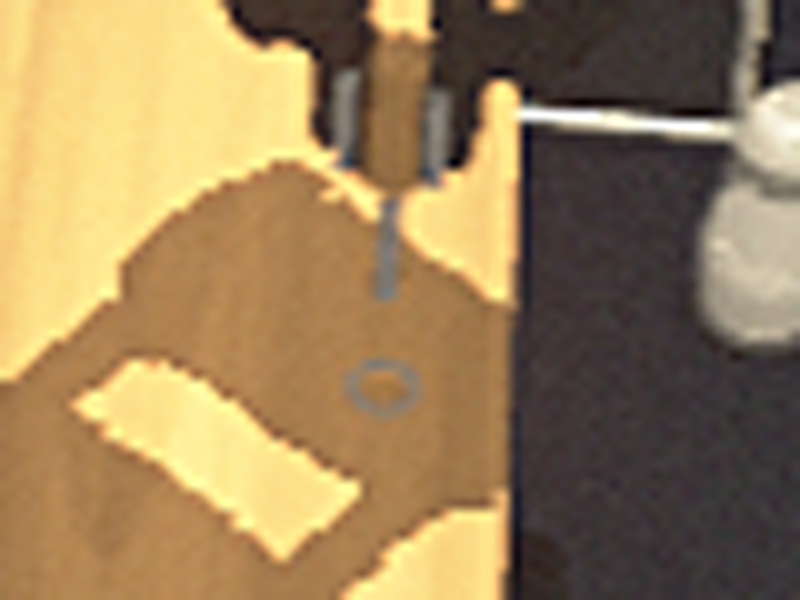

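View pics/t9f.png

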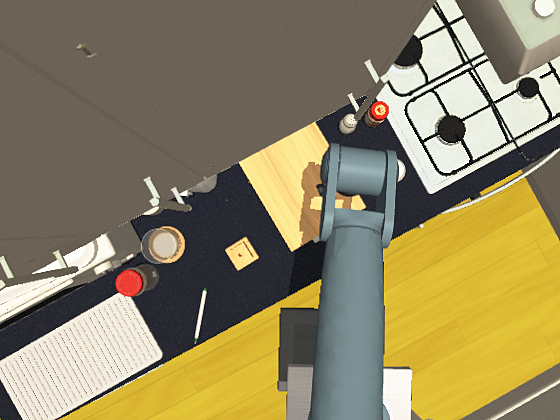

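```bash
python3 - <<'E'
from h import *
import pickle
a,P=pickle.load(open('i9.pkl','rb'));F=10
g=lambda x,y:(290+(x+.5)/F-.5,190+(y+.5)/F-.5)
inv=lambda p:((p-[290,190]+.5)*F-.5).round(1)
tip=at_z(a,*g(386,296),P[2]-.0586);h=at_z(a,*g(383.5,386),.095)
print(tip,h,inv(proj(a,tip*[1,1,0]+[0,0,.095])))
s,R=st();print('tool delta',R.T@((h-tip)*[1,1,0]))
for o in[(.001,0,0),(0,.001,0)]:print(inv(proj(a,h+R@np.array(o)))-inv(proj(a,h)))
print([inv(proj(a,tip+[0,0,z])) for z in(0,.05,.096)])
E
```

```text
[0.61024924 0.0590043  0.13180257] [0.61039031 0.0580286  0.095     ] [380.3 384.7]
tool delta [ 2.57790189e-04 -9.51542095e-04  5.36189751e-08]
[-0.7  2.7]
[-3.6 -0.7]
[array([386., 296.]), array([394.2, 169.6]), array([402.1,  46.7])]
```

>>> carry_out --deltas '[0.0002,-0.0009,0.01,0,0.005,0.0002,-0.0009,0.02,0,0.005,0.0002,-0.0009,0.03,0,0.005,0.0002,-0.0009,0.03,0,0.005,0.0002,-0.0009,0.03,0,0.005,0.0002,-0.0009,0.03,0,0.005]'

```text
clock: 8.05
position: [0.606, 0.0553, 0.1608]
orientation: [0.0, -0.202, 0.979, -0.0]
ft_force: [-0.6, -0.2, -0.9]
opening: 0.0155
```

```bash
python3 - <<'E'
from h import *
a=cam('scene');cv2.imwrite('pics/s10.png',cv2.resize(a['frame'][200:245,300:360],(800,600),interpolation=cv2.INTER_CUBIC))
s,R=st();print(s['position'].round(4),s['ft_force'],s['joint_vel'].round(3))
import pickle;pickle.dump((a,s['position']),open('i10.pkl','wb'))
E
```

```text
[0.606  0.0553 0.1608] [-0.31076536 -0.41961643 -0.63932203] [ 0.001  0.001  0.     0.002  0.    -0.   ]
```

View pics/s10.png

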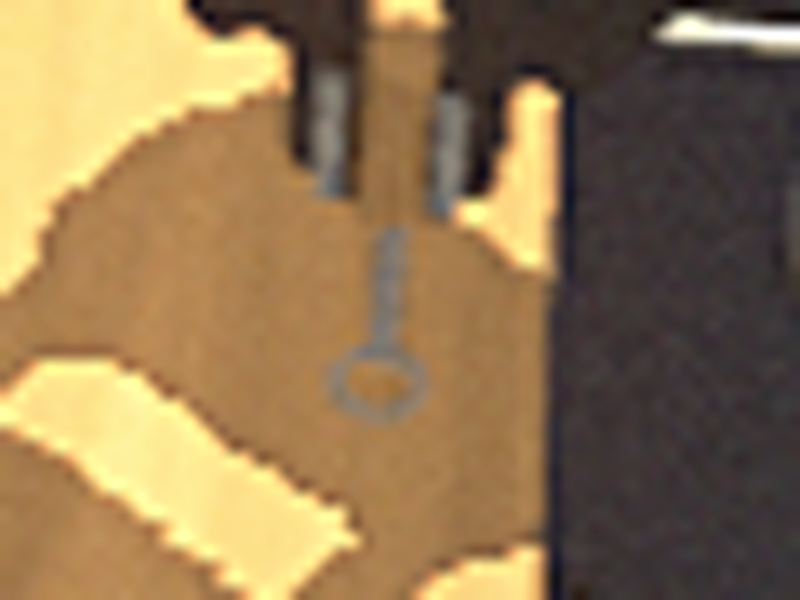

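```bash
python3 - <<'E'
from h import *
import pickle
a,P=pickle.load(open('i10.pkl','rb'));F=40/3
g=lambda x,y:(300+(x+.5)/F-.5,200+(y+.5)/F-.5)
inv=lambda p:((p-[300,200]+.5)*F-.5).round(1)
s,R=st()
for tp in[(384,347),(384,352)]:
    tip=at_z(a,*g(*tp),P[2]-.0586);h=at_z(a,*g(378,383),.095)
    print(tip,h,'tool delta',(R.T@((h-tip)*[1,1,0])*1e3).round(2))
print([inv(proj(a,tip+[0,0,z])) for z in(0,.05,.096)])
cv2.imwrite('pics/s11.png',cv2.resize(a['frame'][220:235,318:338],(800,600),interpolation=cv2.INTER_NEAREST))
E
```

```text
[0.61347935 0.05909367 0.10224285] [0.61003961 0.05782704 0.095     ] tool delta [ 3.66  0.2  -0.  ]
[0.61237636 0.05833044 0.10224285] [0.61003961 0.05782704 0.095     ] tool delta [ 2.34  0.46 -0.  ]
[array([384., 352.]), array([394.8, 188.8]), array([405.3,  30.4])]
```

View pics/s11.png

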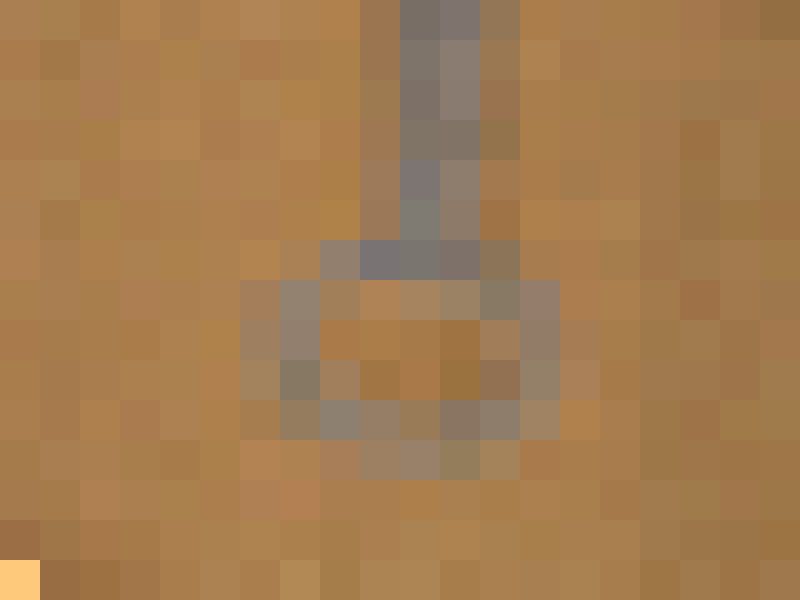

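>>> carry_out --deltas '[0.002,0.0003,0,0,0.005,0.002,0.0003,0,0,0.005,0.002,0.0003,0.003,0,0.005,0.002,0.0003,0.003,0,0.005,0.002,0.0003,0.003,0,0.005]'

```text
clock: 8.72
position: [0.6037, 0.0548, 0.1572]
orientation: [-0.0, -0.202, 0.979, 0.0]
ft_force: [0.3, 0.1, -0.5]
opening: 0.0153
```

```bash
python3 - <<'E'
from h import *
fs=[]
for i in range(4):
    a=cam('scene');fs.append(a['frame'].astype(float))
f=np.mean(fs,0)[212:242,308:348]
cv2.imwrite('pics/s12.png',cv2.resize(np.clip((f-40)*1.4,0,255).astype(np.uint8),(800,600),interpolation=cv2.INTER_CUBIC))
s,R=st();print(s['position'].round(4),s['ft_force'])
import pickle;pickle.dump((a,s['position']),open('i12.pkl','wb'))
E
```

```text
[0.6037 0.0548 0.1573] [ 0.57199674 -0.69521947 -1.12714639]
```

View pics/s12.png

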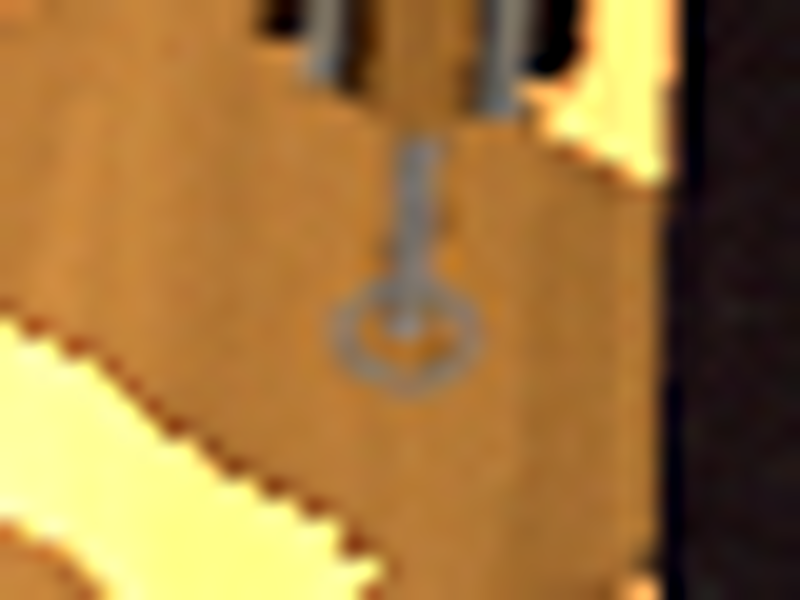

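>>> carry_out --deltas '[-0.0005,0,0.001,0,0.005,-0.0005,0,0.002,0,0.005,-0.0005,0,0.004,0,0.005,-0.0005,0,0.0055,0,0.005,-0.0005,0,0.0055,0,0.005]'

```text
clock: 9.55
position: [0.604, 0.055, 0.1515]
orientation: [-0.0, -0.202, 0.979, 0.0]
ft_force: [0.7, -0.3, 0.8]
opening: 0.0155
```

```bash
cat >> h.py <<'E'
def avg(u0,v0,w,h,name,n=4,cam_='scene'):
    f=np.mean([env.get_image(cam_)['frame'].astype(float) for _ in range(n)],0)[v0:v0+h,u0:u0+w]
    cv2.imwrite('pics/'+name+'.png',cv2.resize(np.clip((f-40)*1.4,0,255).astype(np.uint8),(800,600),interpolation=cv2.INTER_CUBIC))
E
python3 - <<'E'
from h import *
avg(308,212,40,30,'s13')
s,R=st();print(s['clock'],s['position'].round(4),s['ft_force'])
E
```

```text
9.75 [0.6042 0.055  0.1519] [ 0.08254578  0.41498681 -0.96189768]
```

View pics/s13.png

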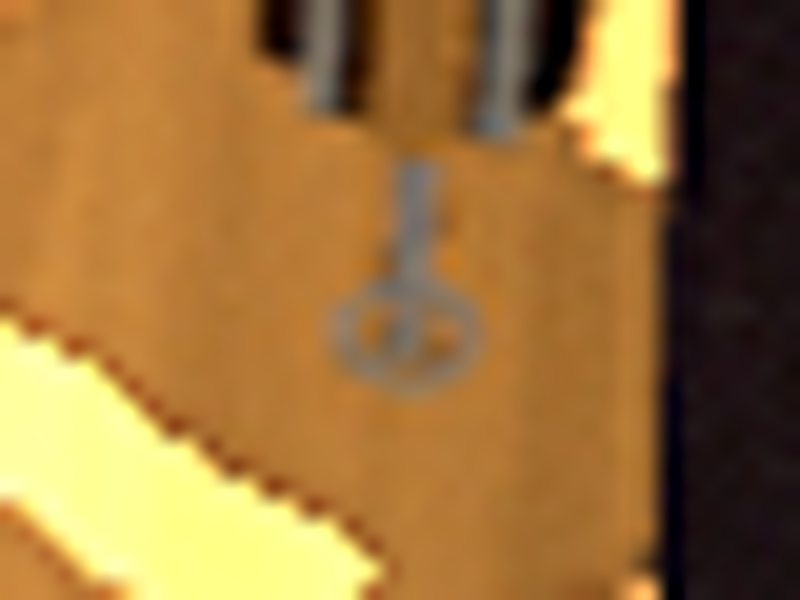

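>>> carry_out --deltas '[0,-0.0004,0.001,0,0.005,0,-0.0004,0.003,0,0.005,0,-0.0004,0.005,0,0.005,0,-0.0004,0.007,0,0.005,0,-0.0004,0.009,0,0.005,0,-0.0004,0.009,0,0.005]'

```text
clock: 10.5
position: [0.6042, 0.0547, 0.1426]
orientation: [-0.0, -0.202, 0.979, 0.0]
ft_force: [0.6, -0.5, -0.4]
opening: 0.0153
```

```bash
python3 - <<'E'
from h import *
avg(308,212,40,30,'s14')
s,R=st();print(s['clock'],s['position'].round(4),s['ft_force'],s['ft_torque'])
E
```

```text
10.7 [0.6043 0.0546 0.1429] [ 1.15145945  0.43842257 -0.36451888] [-0.00053319  0.02006334  0.04655792]
```

View pics/s14.png

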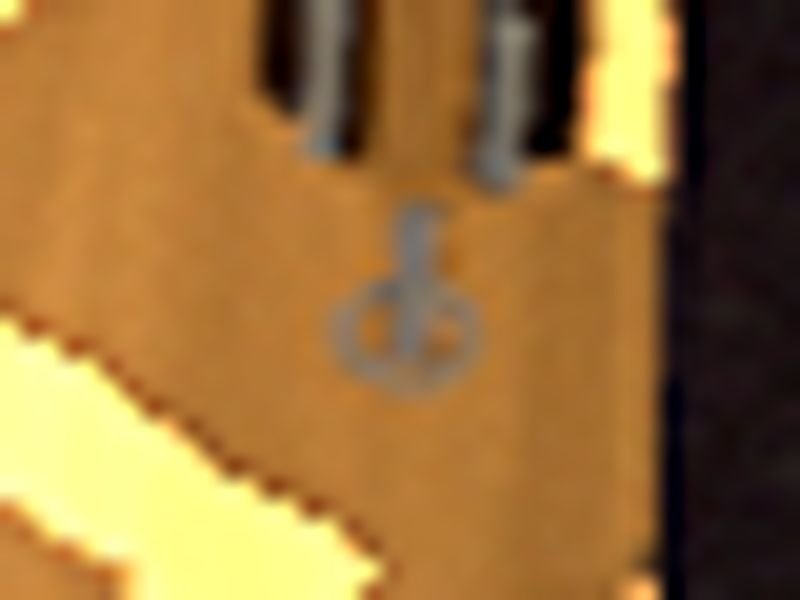

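>>> carry_out --deltas '[0,0,0.002,0,0.005,0,0,0.004,0,0.005,0,0,0.006,0,0.005,0,0,0.006,0,0.005]'

```text
clock: 11.2
position: [0.6042, 0.0547, 0.1365]
orientation: [-0.0, -0.202, 0.979, 0.0]
ft_force: [0.4, -0.3, 0.2]
opening: 0.0154
```

>>> carry_out --deltas '[0,0,0.001,0,0.005,0,0,0.002,0,0.005,0,0,0.003,0,0.005,0,0,0.003,0,0.005]'

```text
clock: 11.7
position: [0.6042, 0.0546, 0.1337]
orientation: [-0.0, -0.202, 0.979, 0.0]
ft_force: [0.0, 0.4, -0.7]
opening: 0.0156
```

>>> carry_out --deltas '[0,0,0.001,0,0.005,0,0,0.002,0,0.005,0,0,0.003,0,0.005,0,0,0.003,0,0.005]'

```text
clock: 12.2
position: [0.6043, 0.0546, 0.1307]
orientation: [-0.0, -0.202, 0.979, 0.0]
ft_force: [0.5, -0.2, 0.6]
opening: 0.0153
```

>>> carry_out --deltas '[0,0,0.001,0,0.005,0,0,0.002,0,0.005,0,0,0.003,0,0.005,0,0,0.003,0,0.005]'

```text
clock: 12.7
position: [0.6042, 0.0546, 0.1277]
orientation: [-0.0, -0.202, 0.979, 0.0]
ft_force: [0.8, -0.4, 0.6]
opening: 0.0153
```

>>> carry_out --deltas '[0,0,0.001,0,0.005,0,0,0.002,0,0.005,0,0,0.0025,0,0.005,0,0,0.0025,0,0.005]'

```text
clock: 13.2
position: [0.6043, 0.0546, 0.1252]
orientation: [-0.0, -0.202, 0.979, 0.0]
ft_force: [0.2, -0.2, -1.2]
opening: 0.0155
```

>>> carry_out --deltas '[0,0,0.001,0,0.005,0,0,0.002,0,0.005,0,0,0.0025,0,0.005,0,0,0.0025,0,0.005]'

```text
clock: 13.7
position: [0.6043, 0.0546, 0.1227]
orientation: [-0.0, -0.202, 0.979, 0.0]
ft_force: [0.1, 1.4, -0.1]
opening: 0.0155
```

>>> carry_out --deltas '[0,0,0.001,0,0.005,0,0,0.002,0,0.005,0,0,0.0025,0,0.005,0,0,0.0025,0,0.005]'

```text
clock: 14.2
position: [0.6043, 0.0546, 0.1202]
orientation: [-0.0, -0.202, 0.979, 0.0]
ft_force: [0.4, -0.0, -1.2]
opening: 0.0156
```

>>> carry_out --deltas '[0,0,0.001,0,0.005,0,0,0.002,0,0.005,0,0,0.002,0,0.005,0,0,0.002,0,0.005]'

```text
clock: 14.7
position: [0.6045, 0.0546, 0.1187]
orientation: [0.0, -0.202, 0.979, -0.0]
ft_force: [-0.6, 0.1, 2.2]
opening: 0.0153
```

>>> carry_out --deltas '[0,0,0.0005,0,0.005,0,0,0.001,0,0.005,0,0,0.001,0,0.005,0,0,0.001,0,0.005]'

```text
clock: 15.2
position: [0.6048, 0.0546, 0.1183]
orientation: [0.001, -0.202, 0.979, -0.0]
ft_force: [-0.5, -0.2, 5.9]
opening: 0.0153
```

```bash
python3 - <<'E'
from h import *
avg(240,180,120,90,'s15',2)
F=[]
for i in range(6): env.get_image('scene');F.append(env.get_state()['ft_force'])
s,R=st();print(s['clock'],s['position'].round(4),np.mean(F,0).round(2),np.std(F,0).round(2))
E
```

```text
15.6 [0.6048 0.0546 0.1183] [-1.28  0.06  5.83] [0.41 0.44 0.62]
```

View pics/s15.png

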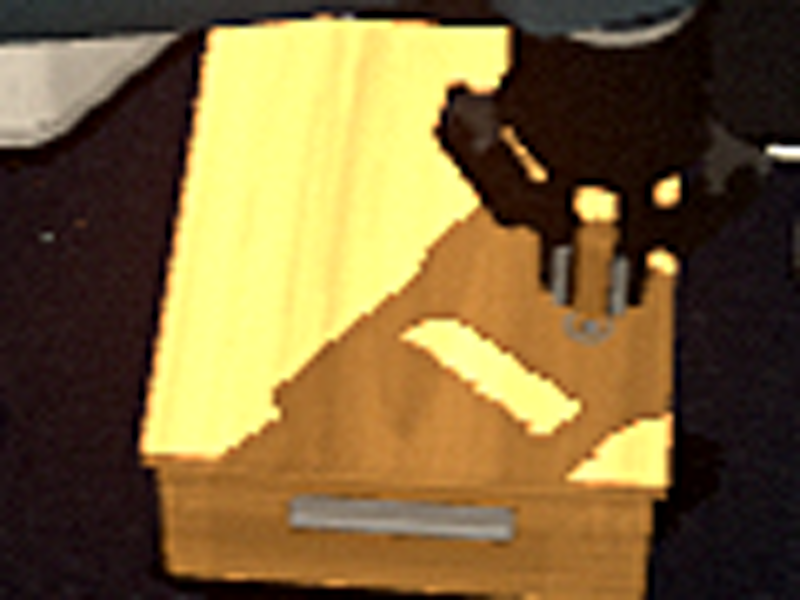

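>>> carry_out --deltas '[0,0,0.0005,0,0.005,0,0,0.001,0,0.005,0,0,0.0015,0,0.005,0,0,0.002,0,0.005,0,0,0.0025,0,0.005,0,0,0.003,0,0.005,0,0,0.003,0,0.005]'

```text
clock: 16.48
position: [0.605, 0.0546, 0.1156]
orientation: [0.001, -0.202, 0.979, -0.0]
ft_force: [-1.7, 0.5, 7.6]
opening: 0.0154
```

>>> carry_out --deltas '[0,0,0.0005,0,0.005,0,0,0.001,0,0.005,0,0,0.0015,0,0.005,0,0,0.0015,0,0.005]'

```text
clock: 16.98
position: [0.605, 0.0546, 0.1142]
orientation: [0.001, -0.202, 0.979, -0.0]
ft_force: [-2.0, -0.4, 7.8]
opening: 0.0155
```

```bash
python3 - <<'E'
from h import *
s,R=st();print(s['clock'],s['position'].round(4),s['ft_force'])
avg(240,180,120,90,'s16',1)
E
```

```text
16.975 [0.605  0.0546 0.1142] [-1.98534653 -0.36417765  7.82596124]
```

View pics/s16.png

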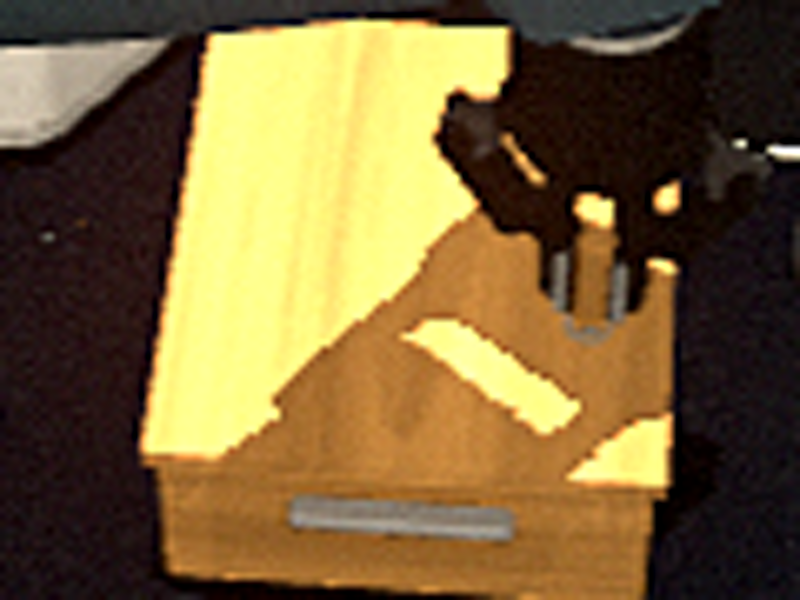

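>>> carry_out --deltas '[0,0,0.0005,0,0.005,0,0,0.001,0,0.005,0,0,0.0015,0,0.005,0,0,0.0018,0,0.005,0,0,0.0018,0,0.005]'

```text
clock: 17.65
position: [0.6049, 0.0546, 0.1121]
orientation: [0.001, -0.202, 0.979, -0.0]
ft_force: [-1.8, 0.7, 7.2]
opening: 0.0154
```

```bash
python3 - <<'E'
from h import *
s,R=st();print(s['clock'],s['position'].round(4),s['ft_force'])
avg(240,180,120,90,'s17',1)
E
```

```text
17.65 [0.6049 0.0546 0.1121] [-1.80710656  0.73213763  7.23874487]
```

View pics/s17.png

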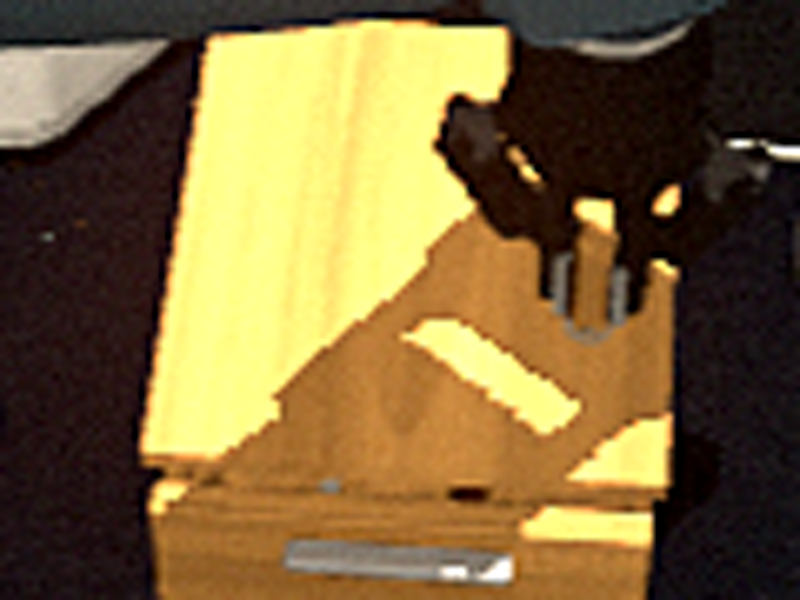

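The drawer is running out: its lip has moved from v≈515 to v≈562 in the crop. I'll go a touch deeper for margin and hold.

>>> carry_out --deltas '[0,0,0.0004,0,0.005,0,0,0.0004,0,0.005,0,0,0.0004,0,0.005,0,0,0.0004,0,0.005,0,0,0.0004,0,0.005,0,0,0.0004,0,0.005,0,0,0.0004,0,0.005,0,0,0.0004,0,0.005]'

```text
clock: 18.7
position: [0.605, 0.0546, 0.1118]
orientation: [0.001, -0.202, 0.979, -0.0]
ft_force: [-1.4, 0.9, 6.5]
opening: 0.0153
```

>>> carry_out --deltas '[0,0,0,0,0.005,0,0,0,0,0.005,0,0,0,0,0.005,0,0,0,0,0.005,0,0,0,0,0.005,0,0,0,0,0.005,0,0,0,0,0.005,0,0,0,0,0.005]'

```text
clock: 19.7
position: [0.605, 0.0547, 0.1118]
orientation: [0.001, -0.202, 0.979, -0.0]
ft_force: [-2.3, 0.8, 6.8]
opening: 0.0153
```

>>> carry_out --deltas '[0,0,0,0,0.005,0,0,0,0,0.005,0,0,0,0,0.005,0,0,0,0,0.005,0,0,0,0,0.005,0,0,0,0,0.005,0,0,0,0,0.005,0,0,0,0,0.005]'

```text
clock: 20.7
position: [0.605, 0.0546, 0.1118]
orientation: [0.001, -0.202, 0.979, -0.0]
ft_force: [-1.0, 0.1, 6.8]
opening: 0.0153
```

```bash
python3 - <<'E'
from h import *
s,R=st();print(s['clock'],s['position'].round(4),s['ft_force'])
avg(220,170,160,120,'s18',1)
E
```

```text
20.7 [0.605  0.0546 0.1118] [-0.96664801  0.11146951  6.78083091]
```

View pics/s18.png

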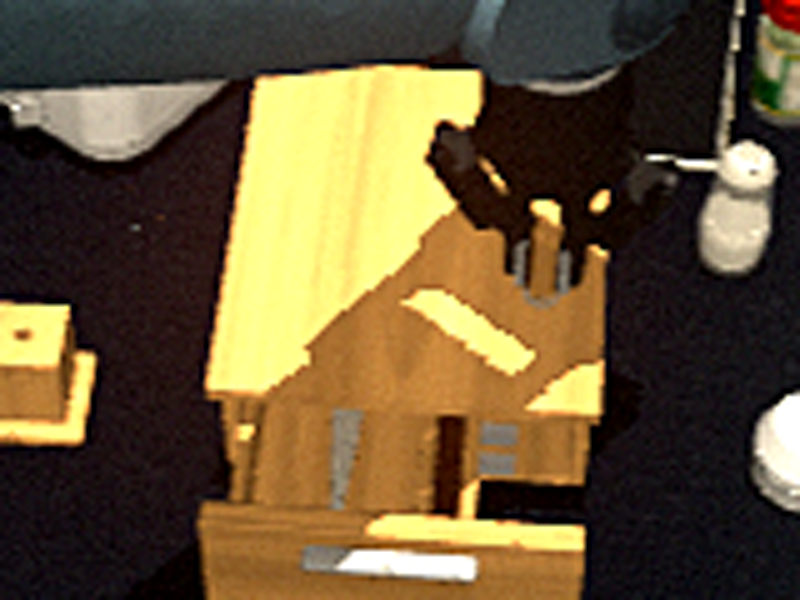

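>>> carry_out --deltas '[0,0,0,0,0.005,0,0,0,0,0.005,0,0,0,0,0.005,0,0,0,0,0.005,0,0,0,0,0.005,0,0,0,0,0.005]'

```text
clock: 21.5
position: [0.605, 0.0546, 0.1118]
orientation: [0.001, -0.202, 0.979, -0.0]
ft_force: [-1.2, -0.6, 6.6]
opening: 0.0152
```

```bash
python3 - <<'E'
from h import *
a=cam('scene','s19f')
avg(220,185,160,120,'s19',1)
for z in(.04,.06,.08):
    p=at_z(a,240+290/6.667-.5,180+498/6.667-.5,z);q=at_z(a,220+303/5-.5,170+547/5-.5,z);print(z,np.linalg.norm(p-q),(q-p)[:2],np.degrees(np.arctan2(*(p-q)[1::-1])))
    p=at_z(a,240+515/6.667-.5,180+510/6.667-.5,z);q=at_z(a,220+476/5-.5,170+556/5-.5,z);print(z,np.linalg.norm(p-q),(q-p)[:2])
E
```

```text
0.04 0.08199514924066863 [-0.06894487 -0.04438253] 32.77098307548897
0.04 0.08150150622555206 [-0.06928145 -0.04292524]
0.06 0.08050729402306722 [-0.06769382 -0.04357718] 32.7709830754888
0.06 0.08002260848095313 [-0.06802429 -0.04214633]
0.08 0.07901943880546566 [-0.06644277 -0.04277183] 32.7709830754889
0.08 0.07854371073635424 [-0.06676714 -0.04136742]
```

View pics/s19.png

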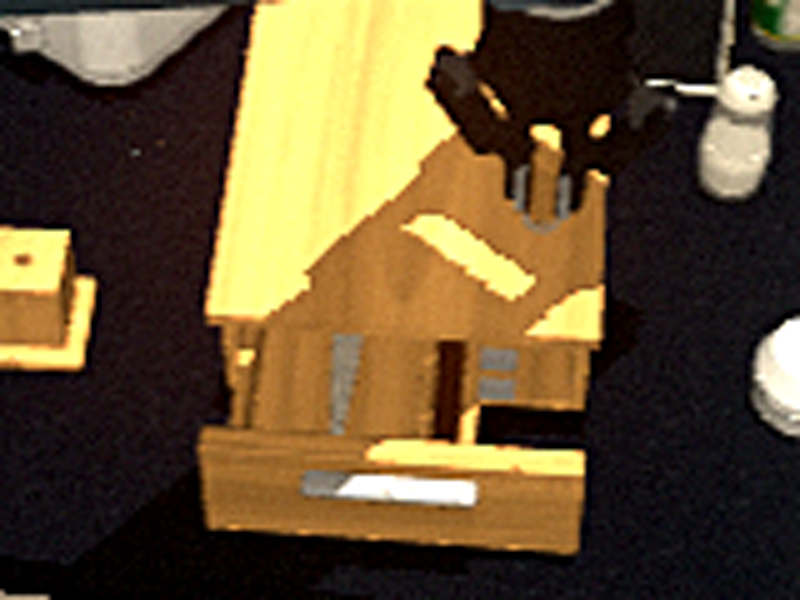

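>>> carry_out --deltas '[0,0,-0.006,0,0.005,0,0,-0.014,0,0.005,0,0,-0.024,0,0.005,0,0,-0.036,0,0.005,0,0,-0.05,0,0.005,0,0,-0.066,0,0.005,0,0,-0.08,0,0.005,0,0,-0.08,0,0.005]'

```text
clock: 22.6
position: [0.6052, 0.0545, 0.1926]
orientation: [0.002, -0.202, 0.979, -0.001]
ft_force: [0.0, -0.7, -0.3]
opening: 0.0156
```

```bash
python3 - <<'E'
from h import *
s,R=st();print(s['clock'],s['position'].round(4),s['ft_force'],s['opening'])
avg(300,190,60,45,'s20',2)
avg(205,220,40,30,'s21',3)
a=cam('scene');import pickle;pickle.dump((a,s['position']),open('i20.pkl','wb'))
E
```

```text
22.6 [0.6052 0.0545 0.1926] [ 0.01347031 -0.73826717 -0.33638056] 0.01562393441758069
```

View pics/s20.png

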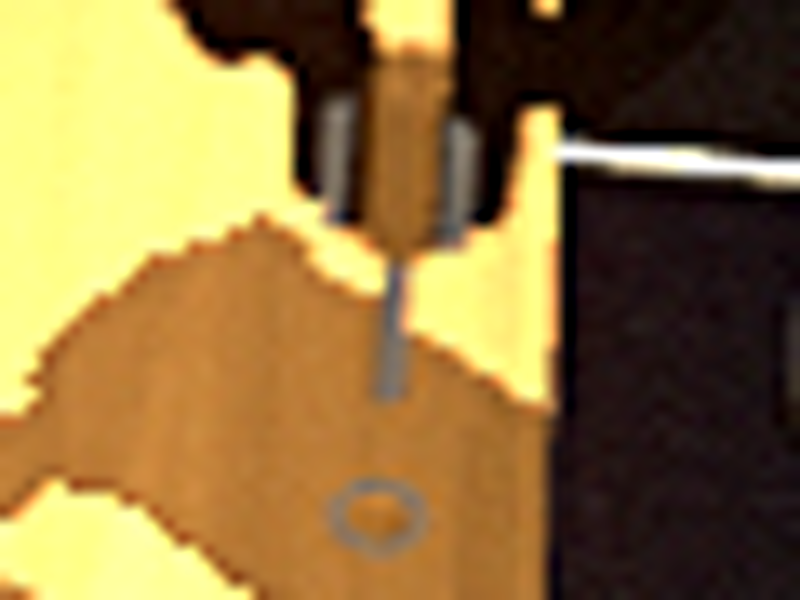

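View pics/s21.png

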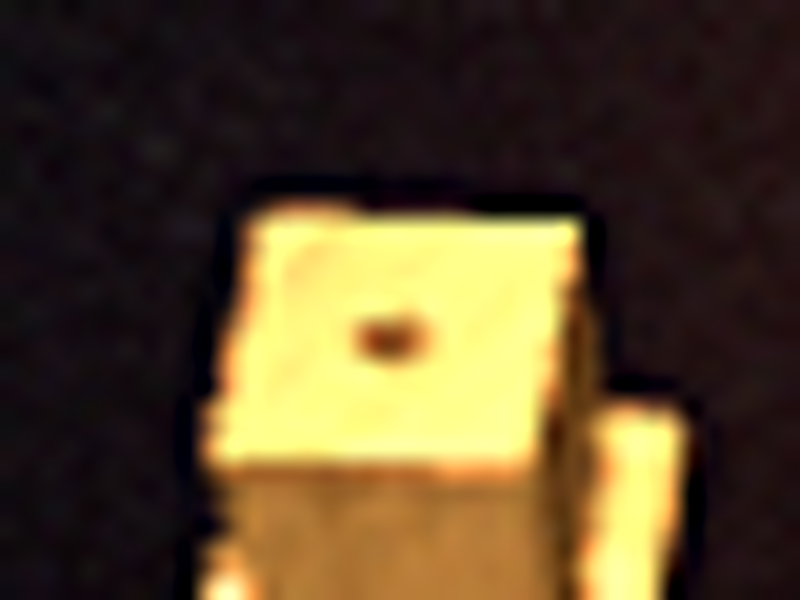

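```bash
python3 - <<'E'
from h import *
import pickle
a,P=pickle.load(open('i20.pkl','rb'))
m=at_z(a,205+393.5/20-.5,220+338.5/20-.5,.062);print('mouth scene',m,'TCP est',m[:2]-[.0057,.0032])
tip=at_z(a,300+388.5/13.333-.5,190+396.5/13.333-.5,P[2]-.0586);print('tip',tip-P)
to(*(m[:2]-[.0057,.0032]),P[2]); 
to(.4318,.2822,P[2])
E
```

```text
mouth scene [0.43556217 0.28656386 0.062     ] TCP est [0.42986217 0.28336386]
tip [ 0.00392313  0.00228316 -0.0586    ]
clk 22.9 pos [0.6038 0.0547 0.1897] f [-0.12 -0.45 -0.1 ] open 0.0151 j [-0.1   0.19  1.71 -0.    1.25 -2.07]
R [[-0.918, -0.396, -0.002], [-0.396, 0.918, 0.0], [0.001, 0.001, -1.0]]
delta tool [ 0.069   0.2789 -0.0026]
clk 22.9 pos [0.6038 0.0547 0.1897] f [-0.12 -0.45 -0.1 ] open 0.0151 j [-0.1   0.19  1.71 -0.    1.25 -2.07]
R [[-0.918, -0.396, -0.002], [-0.396, 0.918, 0.0], [0.001, 0.001, -1.0]]
delta tool [ 0.0677  0.2771 -0.0026]
```

>>> carry_out --deltas '[0.009,0.036,0,0,0.005,0.018,0.072,0,0,0.005,0.028,0.112,0,0,0.005,0.037,0.152,0,0,0.005,0.047,0.192,0,0,0.005,0.056,0.232,0,0,0.005,0.064,0.262,0,0,0.005,0.068,0.278,0,0,0.005]'

```text
clock: 23.9
position: [0.4306, 0.2838, 0.1902]
orientation: [-0.0, -0.203, 0.979, -0.0]
ft_force: [0.3, 0.8, -0.5]
opening: 0.0152
```

>>> carry_out --deltas '[0,0,0.02,0,0.005,0,0,0.04,0,0.005,0,0,0.058,0,0.005,0,0,0.058,0,0.005,0,0,0.058,0,0.005,0,0,0.058,0,0.005]'

```text
clock: 24.65
position: [0.4324, 0.2831, 0.1336]
orientation: [0.001, -0.202, 0.979, 0.0]
ft_force: [-0.1, -1.2, -0.4]
opening: 0.0154
```

```bash
python3 - <<'E'
from h import *
to(.431,.2828,.070)
avg(205,215,40,30,'s22',4)
s,R=st();a=cam('scene');import pickle;pickle.dump((a,s['position']),open('i22.pkl','wb'))
E
```

```text
clk 24.65 pos [0.4324 0.2831 0.1336] f [-0.06 -1.15 -0.38] open 0.0154 j [ 0.36  0.05  1.97 -0.    1.12 -1.62]
R [[-0.918, -0.396, 0.002], [-0.396, 0.918, 0.001], [-0.002, -0.0, -1.0]]
delta tool [0.0015 0.0003 0.0636]
```

View pics/s22.png

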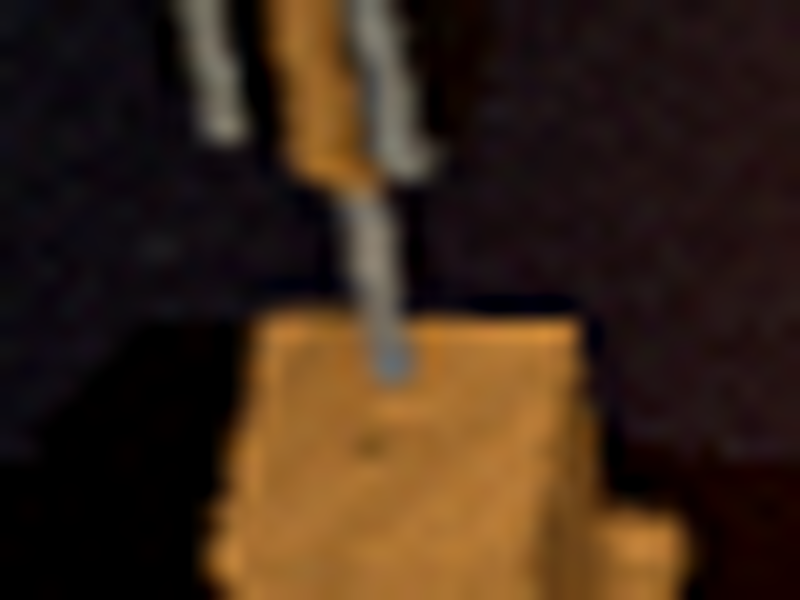

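```bash
python3 - <<'E'
from h import *
import pickle
a,P=pickle.load(open('i22.pkl','rb'));F=20
g=lambda x,y:(205+(x+.5)/F-.5,215+(y+.5)/F-.5)
s,R=st();print(P,s['position'])
m=at_z(a,*g(393.5,438),.062)
for tp in[(393,372),(393,380)]:
    tip=at_z(a,*g(*tp),s['position'][2]-.0586);print(tip,m,'tool delta mm',(R.T@((m-tip)*[1,1,0])*1e3).round(2))
E
```

```text
[0.43190413 0.2829957  0.13307285] [0.43182404 0.2829796  0.13294747]
[0.4376852  0.286639   0.07434747] [0.43560431 0.28650789 0.062     ] tool delta mm [ 1.96  0.7  -0.  ]
[0.43662229 0.28566043 0.07434747] [0.43560431 0.28650789 0.062     ] tool delta mm [ 0.6   1.18 -0.  ]
```

>>> carry_out --deltas '[0.0012,0.0009,0.003,0,0.005,0.0012,0.0009,0.006,0,0.005,0.0012,0.0009,0.009,0,0.005,0.0012,0.0009,0.009,0,0.005,0.0012,0.0009,0.009,0,0.005]'

```text
clock: 25.52
position: [0.4302, 0.2833, 0.1236]
orientation: [0.0, -0.202, 0.979, -0.0]
ft_force: [-0.6, 0.6, -0.5]
opening: 0.0153
```

```bash
python3 - <<'E'
from h import *
avg(205,215,40,30,'s23',5)
to(.431,.2828,.070)
E
```

```text
clk 25.77 pos [0.4303 0.2833 0.1237] f [ 0.41  1.03 -1.11] open 0.0151 j [ 0.36  0.06  1.98  0.    1.1  -1.62]
R [[-0.918, -0.396, 0.0], [-0.396, 0.918, 0.0], [-0.0, 0.0, -1.0]]
delta tool [-0.0005 -0.0007  0.0537]
```

View pics/s23.png

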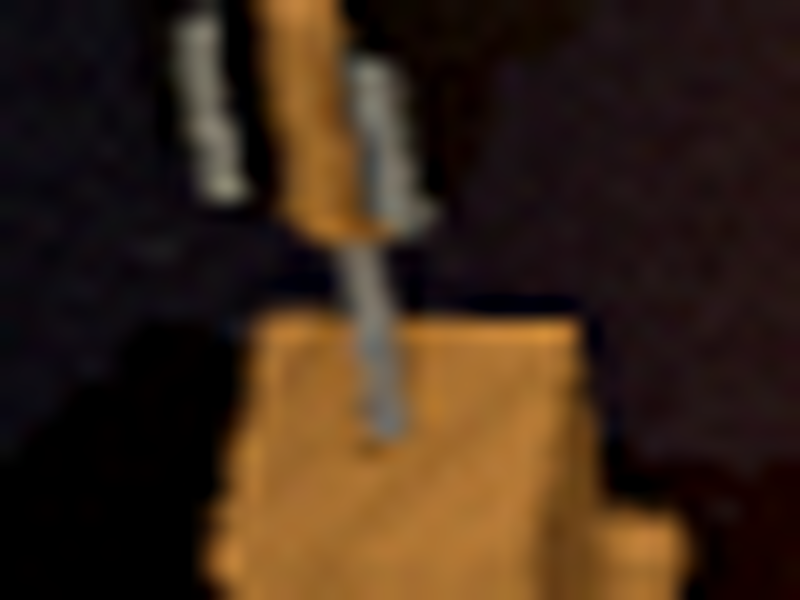

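>>> carry_out --deltas '[-0.0005,-0.0003,0.001,0,0.005,-0.0005,-0.0003,0.002,0,0.005,-0.0005,-0.0003,0.0035,0,0.005,-0.0005,-0.0003,0.005,0,0.005,-0.0005,-0.0003,0.006,0,0.005,-0.0005,-0.0003,0.006,0,0.005]'

```text
clock: 26.52
position: [0.4307, 0.2831, 0.1175]
orientation: [-0.0, -0.202, 0.979, -0.0]
ft_force: [0.8, -0.1, -0.8]
opening: 0.0154
```

```bash
python3 - <<'E'
from h import *
avg(205,215,40,30,'s24',5)
to(.431,.2828,.070)
E
```

```text
clk 26.77 pos [0.4308 0.2832 0.1176] f [-0.26  0.5   0.35] open 0.0152 j [ 0.36  0.07  1.98 -0.    1.09 -1.62]
R [[-0.918, -0.396, 0.0], [-0.396, 0.918, 0.0], [-0.0, -0.0, -1.0]]
delta tool [-0.     -0.0004  0.0476]
```

View pics/s24.png

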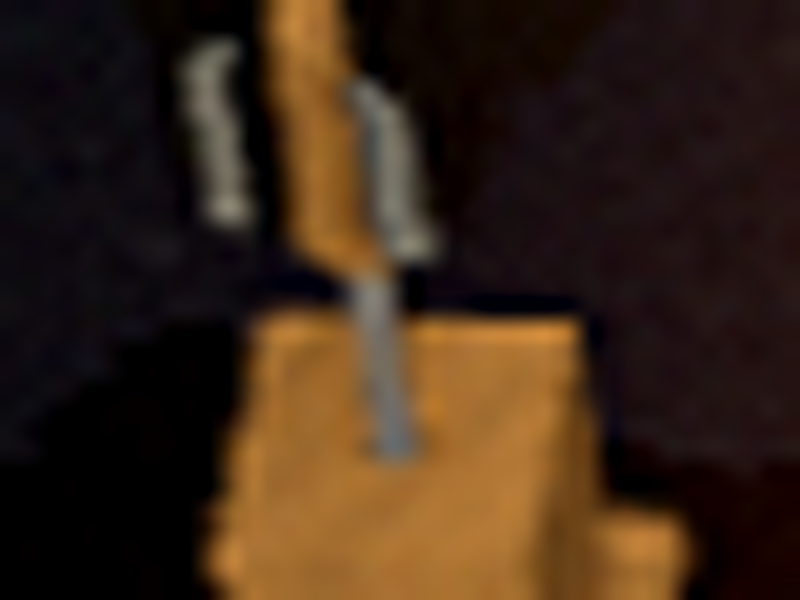

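>>> carry_out --deltas '[-0.0004,0,0.002,0,0.005,-0.0004,0,0.004,0,0.005,-0.0004,0,0.006,0,0.005,-0.0004,0,0.008,0,0.005,-0.0004,0,0.008,0,0.005]'

```text
clock: 27.4
position: [0.431, 0.2833, 0.1093]
orientation: [-0.0, -0.202, 0.979, -0.0]
ft_force: [0.4, -0.4, -0.3]
opening: 0.0155
```

>>> carry_out --deltas '[0,0,0.003,0,0.005,0,0,0.006,0,0.005,0,0,0.009,0,0.005,0,0,0.012,0,0.005,0,0,0.015,0,0.005,0,0,0.015,0,0.005]'

```text
clock: 28.15
position: [0.4309, 0.2832, 0.0942]
orientation: [-0.0, -0.202, 0.979, -0.0]
ft_force: [0.1, 0.5, 0.9]
opening: 0.0152
```

```bash
python3 - <<'E'
from h import *
avg(205,215,40,30,'s25',3)
to(.431,.2828,.070)
E
```

```text
clk 28.3 pos [0.4312 0.2834 0.0947] f [ 0.2   0.73 -0.82] open 0.0152 j [ 0.36  0.11  1.99 -0.    1.05 -1.62]
R [[-0.918, -0.396, 0.0], [-0.396, 0.918, 0.0], [-0.0, -0.0, -1.0]]
delta tool [ 0.0005 -0.0004  0.0247]
```

View pics/s25.png

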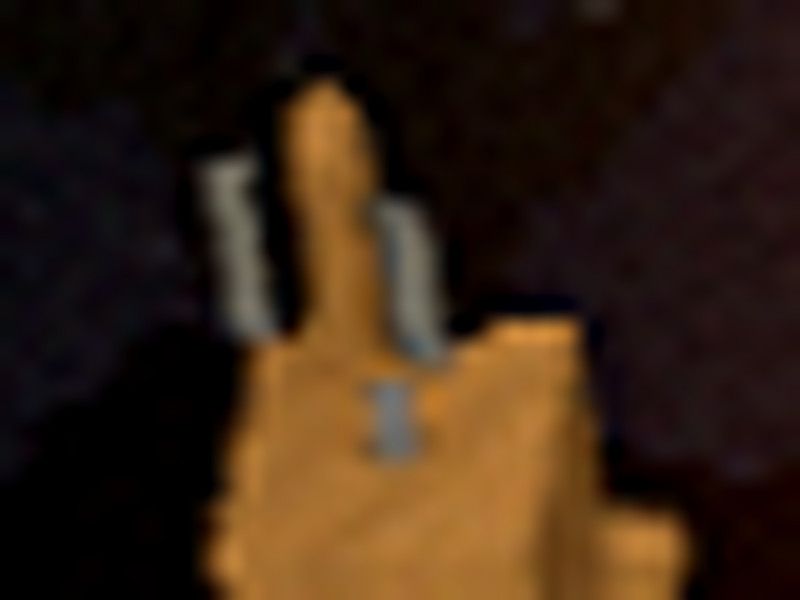

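>>> carry_out --deltas '[0,0,0.003,0,0.005,0,0,0.006,0,0.005,0,0,0.009,0,0.005,0,0,0.012,0,0.005,0,0,0.015,0,0.005,0,0,0.015,0,0.005]'

```text
clock: 29.05
position: [0.4309, 0.2833, 0.0792]
orientation: [-0.0, -0.202, 0.979, -0.0]
ft_force: [0.2, 0.4, -0.9]
opening: 0.0156
```

>>> carry_out --deltas '[0,0,0.002,0,0.005,0,0,0.004,0,0.005,0,0,0.006,0,0.005,0,0,0.0075,0,0.005,0,0,0.0075,0,0.005]'

```text
clock: 29.68
position: [0.4311, 0.2833, 0.0719]
orientation: [-0.0, -0.202, 0.979, -0.0]
ft_force: [-0.2, 0.8, -0.2]
opening: 0.0153
```

>>> carry_out --deltas '[0,0,0.0005,0,0.005,0,0,0.001,0,0.005,0,0,0.0015,0,0.005,0,0,0.002,0,0.005,0,0,0.002,0,0.005]'

```text
clock: 30.3
position: [0.4312, 0.2834, 0.0705]
orientation: [-0.0, -0.202, 0.979, -0.0]
ft_force: [-2.1, -0.9, 5.8]
opening: 0.0154
```

```bash
python3 - <<'E'
from h import *
avg(205,215,40,30,'s26',3)
to(.431,.2828,.070)
E
```

```text
clk 30.45 pos [0.4313 0.2834 0.0706] f [-2.8  -0.95  5.87] open 0.0153 j [ 0.36  0.15  2.   -0.    1.   -1.62]
R [[-0.918, -0.396, 0.0], [-0.396, 0.918, -0.0], [-0.0, -0.0, -1.0]]
delta tool [ 0.0005 -0.0004  0.0006]
```

View pics/s26.png

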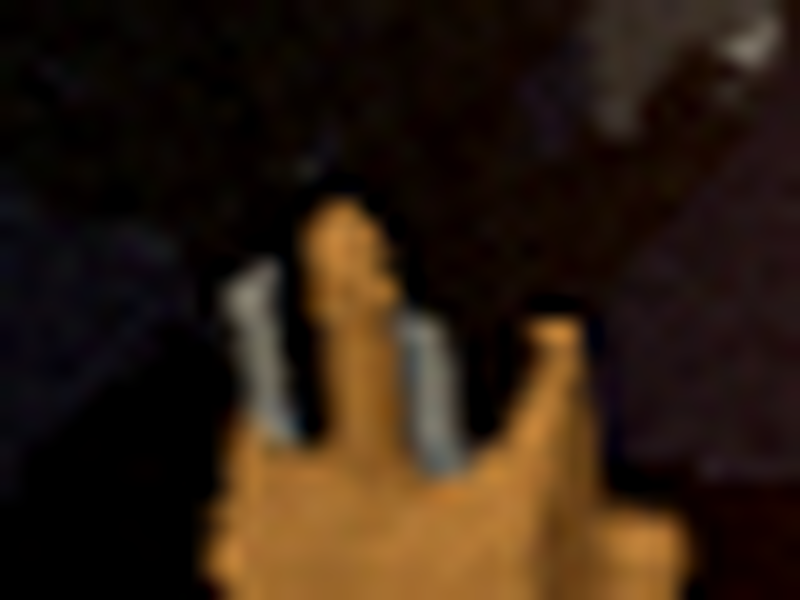

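>>> carry_out --deltas '[0,0,-0.0008,0,0.02,0,0,-0.0008,0,0.03,0,0,-0.0008,0,0.045,0,0,-0.0008,0,0.06,0,0,-0.0008,0,0.08,0,0,-0.0008,0,0.08,0,0,-0.0008,0,0.08,0,0,-0.0008,0,0.08]'

```text
clock: 31.45
position: [0.4311, 0.2833, 0.0709]
orientation: [-0.0, -0.202, 0.979, -0.0]
ft_force: [0.6, 0.0, -0.5]
opening: 0.0801
```

>>> carry_out --deltas '[0,0,-0.01,0,0.08,0,0,-0.03,0,0.08,0,0,-0.06,0,0.08,0,0,-0.1,0,0.08,0,0,-0.14,0,0.08,0,0,-0.16,0,0.08,0,0,-0.16,0,0.08]'

```text
clock: 32.33
position: [0.4322, 0.2838, 0.2334]
orientation: [0.002, -0.202, 0.979, 0.0]
ft_force: [0.3, -0.2, -0.3]
opening: 0.0799
```

>>> carry_out --deltas '[0.03,0.03,0,0,0.08,0.06,0.06,0,0,0.08,0.08,0.09,0,0,0.08,0.09,0.12,0,0,0.08,0.09,0.14,0,0,0.08,0.09,0.14,0,0,0.08,0.09,0.14,0,0,0.08]'

```text
clock: 33.2
position: [0.2929, 0.3755, 0.2301]
orientation: [-0.001, -0.202, 0.979, -0.0]
ft_force: [-0.4, 0.2, -0.2]
opening: 0.08
```

```bash
python3 - <<'E'
from h import *
to(.431,.2828,.2)
a=cam('scene','s27');b=cam('top','t27')
im=np.hstack([cv2.resize(a['frame'][215:260,200:260],(400,300),interpolation=cv2.INTER_CUBIC),cv2.resize(b['frame'][230:275,210:270],(400,300),interpolation=cv2.INTER_CUBIC)]);cv2.imwrite('pics/c27.png',im)
E
```

```text
clk 33.2 pos [0.2929 0.3755 0.2301] f [-0.35  0.2  -0.21] open 0.08 j [ 0.67 -0.17  1.99 -0.    1.33 -1.31]
R [[-0.918, -0.396, -0.001], [-0.396, 0.918, -0.001], [0.001, -0.001, -1.0]]
delta tool [-0.0901 -0.1398  0.03  ]
```

View pics/s27.png

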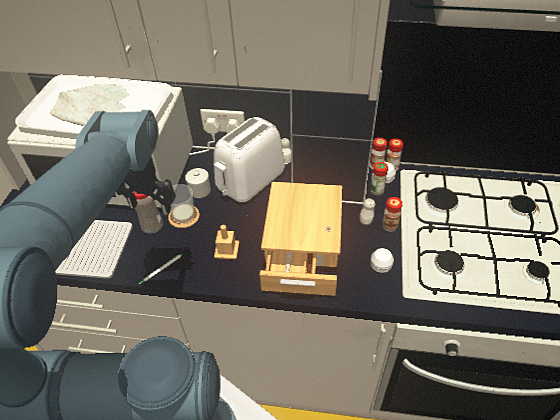

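View pics/c27.png

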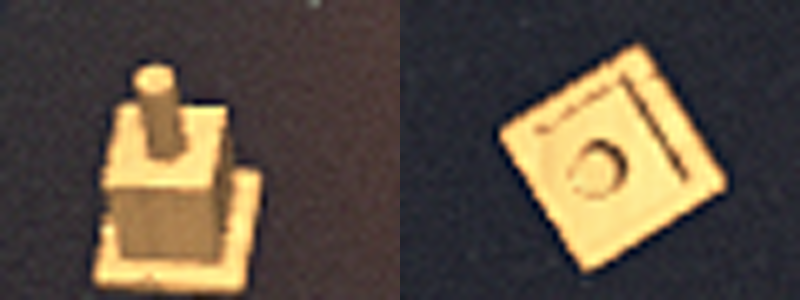

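View pics/t27.png

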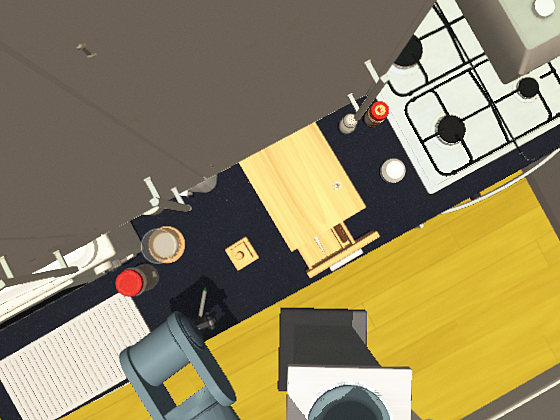

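The key stands in the stand as it did at the start: its top is at (154,78) in the crop, against (154,76) before. The drawer is out, the bystanders are unmoved, and the arm is clear.

```bash
python3 - <<'E'
from h import *
print(env.hand_in())
E
```

```text
the job is handed in; nothing more can be done
None
```

The drawer is fully open, the key is back in its stand, and I handed the job in at about 33 s of the 72 s allowed. `hand_in` reports no verdict, so what follows rests on my own readings.

- **Pressing the catch:** I took the key from the stand and felt for the catch through the hole. It touched about 35 mm below the lid's top. I pressed about 7 mm; the highest force I read was 7.8 N, against the 20 N limit. Force is only read at the end of each move and in a few checks between.
- **Drawer:** I held the catch down for about 4 s. The drawer's steel lip measured 79–82 mm out, against the 80 mm stop, and the drawer had stopped moving. The last pictures, taken after the key was out and back in its stand, still show it open.
- **Key:** It seated at the same height at which I had gripped it, with about 6 N of contact. After release its position in the pictures matches the start to within about 0.3 pixel.
- **Other objects:** The shaker, timer and jars are in the same places in the last pictures, and the arm was clear of everything.

**Disagreement:** the two cameras differed by about 3 mm on absolute positions. I aligned the pin with both the hole and the socket in the scene camera alone, and it went into both without side force.

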